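# Load the queen-cage incubator

### The arm

A 6-joint arm with a two-finger parallel gripper is mounted at the origin on the work surface. World frame = base frame: x ahead of the robot, y to its left, z up, the work surface at z = 0. Lengths are in m, angles in rad, forces in N, time in s.
With the tool pointing down it reaches from about 0.35 to 0.775 m from the base axis. Payload 5.5 kg.
Tool frame: the origin (TCP) lies midway between the tips of the shut fingers; the grasp point (between the pads) lies 19 mm behind it; z points along the fingers, y is the line along which they close (so a half turn about z gives the same grasp; the last joint's range is limited). The gripper opens to 85 mm and grips with 20 to 120 N. Pads are 22 mm wide; open, the fingers measure 114 mm over their backs; the gripper's body (76 mm by 85 mm) begins 54 mm behind the grasp point. The pads swing forward as they close: fully open they stand 13 mm farther back than shut.
Start: joints at [1.091, 0.313, 0.046, 1.304, 0, 1.431], TCP at [0.192, 0.542, 0.231] pointing down, gripper open.
Joint ranges: [-2.76, 2.76], [-0.86, 1.69], [-1.03, 1.26], [-2.2, 2.34], [-1.47, 1.5], [-3.14, 3.14]. Speed limits (rad/s): [2.57, 2.57, 3.14, 3.14, 3.14, 3.14].

### API

Orientations are given as a unit quaternion [w, x, y, z].
In Python, from plant import robot gives the robot as it stands.
- The arm moves only by the tool move_arm, never from a script. Its argument "plan" is a list of rows, each an object of numbers: "gripper": the finger opening in mm, from 0 to 85.4; "tx", "ty", "tz": the shift along the tool's x, y, z in mm; "turn": the turn about the tool's z in rad. In form: [{"gripper": .., "tx": .., "ty": .., "tz": .., "turn": ..}, ...]. A call has 1 to 10 rows; each row is the pose to reach, as a shift and turn from the pose commanded when the call began, along the tool's axes at that moment; what a row does not reach only later rows make up. A row lasts 1/12 s, in which the tool goes at most 41.7 mm and 7.16 degrees, less where a joint would pass 70% of its speed; a pose out of reach is approached as far as the arm can. A call with a gripper value outside its range is refused whole. The fingers move at their own pace and stop on an object; "grip_force" is the grip in N (left out, the last holds). Time passes only in rows, so rows that repeat a pose let the fingers close. It gives the time, the measured TCP pose, the force, the opening and the grip force at its end, in the units of the state.
- robot.observe(): the state, without advancing time (a new reading comes with each control period).
- robot.get_image(name): name is "scene" or "side" or "wrist"; returns a dict with "image" (420x560x3 uint8, red, green, blue), "range_z" (420x560 float32, m along the optical axis (not along the pixel's ray), 0 where there is no reading), "fx", "fy", "cx", "cy" (pixels), "view" (4x4, takes a point from world to camera coordinates). Camera axes: x right, y down, z forward; pixel columns grow to the right and rows downward; lengths in m; the calibration is good to about 2 mm. A picture is of the moment at which its call begins.
- robot.job_done(): hands the job in; it is judged then, once.
The state is a dict: "time_s": time; "q": joint angles; "joint_velocities": joint speeds; "joint_torque": joint torques, N m; "eef_pos": TCP position; "eef_rot": TCP orientation; "wrist_force": force on the tool from outside, world axes, zero at the start; "torque": the same for the moment, N m; "grip_width": opening from 0.0 (shut) to 1.0 (fully open); "finger_force": force on a finger pad.
Only numpy, scipy, OpenCV 4.12 (cv2) and the standard library are available. Lean on these libraries where they do the work, as an engineer would, in place of code of your own. Each camera call takes 0.05 s, during which the arm holds its last target. There are 200 camera calls.

### The job

The incubator's tray is shut and held by its push-push catch. First stand the jar and the tin, whichever are in front of the tray, upright on the cork mat; then press the tray's front so that it springs right out, lay every queen cage from the board flat, gauze side up, in a compartment of its own, and push the tray home until the catch holds it. Leave the smoker and the water bottle alone.

Things in the scene. Friction and masses are not known exactly. Their poses are not given: they have to be found in the camera images.
- incubator: low white insulated queen-cage incubator, fixed to the bench: a case 260 deep (x) x 300 wide (y) x 100 high mm, with a clear window in its roof over the tray. Origin at the centre of its underside; +x points from its front to its back. The tray comes out of its front, towards -x. A controller plate stands 12 mm above its roof.
- tray (a joint): sliding tray, m: 0 home on its push-push catch (at the start), 0.115 fully out, -0.013 pressed to the end stop. A damped spring drives it out (5.5 N at home, 3.5 N out, 0.12 m/s). From home, press to the stop (10 mm or more) and let go: it springs out. From out, press past home to the stop and let go: it comes back 13 mm and is held at 0. 8 N is enough; 12 to 15 N means the stop.
- tray_front (a point): centre of the outer face of the tray's flat front plate (284 wide, 56 high mm; its lower edge 10 mm, its upper edge 66 mm above the bench; 24 mm in front of the case at home); moves with the tray. The point's x axis is the incubator's +x, the direction to push. Push anywhere on the plate.
- tray_mid (a point): middle of the tray's four compartments, at the level of their floor (24 mm above the bench); moves with the tray; x as the incubator, y across. It lies 69 mm behind the outer face of the front plate. With the tray fully out it is 70 mm in front of the case.
- slot0 (a point): centre of the floor of tray compartment 0 (of four in a row across the tray, numbered towards +y, 62 mm apart). A compartment is a shallow recess 94 (x) x 38 (y) mm, 8 mm deep; the ribs between them are flat, 24 mm wide. Moves with the tray; axes as tray_mid.
- slot1 (a point): centre of the floor of tray compartment 1 (of four in a row across the tray, numbered towards +y, 62 mm apart). A compartment is a shallow recess 94 (x) x 38 (y) mm, 8 mm deep; the ribs between them are flat, 24 mm wide. Moves with the tray; axes as tray_mid.
- slot2 (a point): centre of the floor of tray compartment 2 (of four in a row across the tray, numbered towards +y, 62 mm apart). A compartment is a shallow recess 94 (x) x 38 (y) mm, 8 mm deep; the ribs between them are flat, 24 mm wide. Moves with the tray; axes as tray_mid.
- slot3 (a point): centre of the floor of tray compartment 3 (of four in a row across the tray, numbered towards +y, 62 mm apart). A compartment is a shallow recess 94 (x) x 38 (y) mm, 8 mm deep; the ribs between them are flat, 24 mm wide. Moves with the tray; axes as tray_mid.
- cage0_mid (a point): centre (half-way up) of a wooden queen cage, perhaps absent: a block 84 (x) x 30 (y) x 24 (z) mm, 50 g, three round holes in a row in its upper (+z) face under wire gauze. All cages are alike.
- cage1_mid (a point): centre (half-way up) of a wooden queen cage, perhaps absent: a block 84 (x) x 30 (y) x 24 (z) mm, 50 g, three round holes in a row in its upper (+z) face under wire gauze. All cages are alike.
- cage2_mid (a point): centre (half-way up) of a wooden queen cage, perhaps absent: a block 84 (x) x 30 (y) x 24 (z) mm, 50 g, three round holes in a row in its upper (+z) face under wire gauze. All cages are alike.
- cage3_mid (a point): centre (half-way up) of a wooden queen cage, perhaps absent: a block 84 (x) x 30 (y) x 24 (z) mm, 50 g, three round holes in a row in its upper (+z) face under wire gauze. All cages are alike.
- jar_mid (a point): centre (half-way up) of an upright honey jar, perhaps absent: 62 mm diameter, 85 mm high, narrower white cap in the top 20 mm, 0.3 kg. z along its axis.
- tin_mid (a point): centre (half-way up) of an upright metal tin with a lid, perhaps absent: 62 mm diameter, 74 mm high, 0.25 kg. z along its axis.
- mat: square cork mat 180 x 180 x 4 mm fixed on the bench, on one side of the incubator; origin at the centre of its underside
- board: square thin wooden board 230 x 230 x 4 mm fixed on the bench on the other side, on which the cages lie at first; origin at the centre of its underside
- smoker: bystander: bee smoker, steel can with bellows, 215 mm high, standing at the right beside the incubator; leave it alone
- water_bottle: bystander: clear plastic bottle 210 mm high, 64 mm diameter, standing at the left beside the incubator; leave it alone

How it is judged:
On the way, in this order (a step that is already met when the one before it is completed fails the run):
1. what stood in front of the tray stands upright on the mat, while the tray is still home (x of jar_mid in the frame of mat between -0.085 and 0.085 m and y of jar_mid in the frame of mat between -0.085 and 0.085 m and height (world z) of jar_mid below 0.0585 m and angle between each of jar_mid, tin_mid's own z axis and vertical below 0.12 rad and x of tin_mid in the frame of mat between -0.085 and 0.085 m and y of tin_mid in the frame of mat between -0.085 and 0.085 m and height (world z) of tin_mid below 0.053 m and value of joint tray below 0.02 m), for 0.2 s.
2. the tray has sprung right out (value of joint tray above 0.105 m), for 0.2 s.
3. every cage lies flat in a compartment of the open tray (x of cage0_mid in the frame of tray_mid between -0.012 and 0.012 m and y of cage0_mid in the frame of tray_mid between -0.115 and 0.115 m and z of cage0_mid in the frame of tray_mid between 0.006 and 0.0155 m and angle between each of cage0_mid, cage1_mid, cage2_mid, cage3_mid's own z axis and vertical below 0.12 rad and x of cage1_mid in the frame of tray_mid between -0.012 and 0.012 m and y of cage1_mid in the frame of tray_mid between -0.115 and 0.115 m and z of cage1_mid in the frame of tray_mid between 0.006 and 0.0155 m and x of cage2_mid in the frame of tray_mid between -0.012 and 0.012 m and y of cage2_mid in the frame of tray_mid between -0.115 and 0.115 m and z of cage2_mid in the frame of tray_mid between 0.006 and 0.0155 m and x of cage3_mid in the frame of tray_mid between -0.012 and 0.012 m and y of cage3_mid in the frame of tray_mid between -0.115 and 0.115 m and z of cage3_mid in the frame of tray_mid between 0.006 and 0.0155 m and value of joint tray above 0.09 m), for 0.2 s.
4. the tray is home and held by the catch (value of joint tray between -0.004 and 0.004 m and contact force between tray and the arm below 0.5 N and contact force between tray and the fingers below 0.5 N), for 0.4 s.
At the end, for the whole second after the job is handed in: Jar and tin (if present) stand upright on the mat, centre within 85 mm of its centre along each side; every cage lies flat (0.12 rad), gauze up, on a compartment floor, within 12 mm of the row's middle line; the tray is held home within 4 mm of 0; all at rest (x of jar_mid in the frame of mat between -0.085 and 0.085 m and y of jar_mid in the frame of mat between -0.085 and 0.085 m and height (world z) of jar_mid below 0.0585 m and angle between each of jar_mid, tin_mid, cage0_mid, cage1_mid, cage2_mid, cage3_mid's own z axis and vertical below 0.12 rad and x of tin_mid in the frame of mat between -0.085 and 0.085 m and y of tin_mid in the frame of mat between -0.085 and 0.085 m and height (world z) of tin_mid below 0.053 m and x of cage0_mid in the frame of tray_mid between -0.012 and 0.012 m and y of cage0_mid in the frame of tray_mid between -0.115 and 0.115 m and z of cage0_mid in the frame of tray_mid between 0.006 and 0.0155 m and x of cage1_mid in the frame of tray_mid between -0.012 and 0.012 m and y of cage1_mid in the frame of tray_mid between -0.115 and 0.115 m and z of cage1_mid in the frame of tray_mid between 0.006 and 0.0155 m and x of cage2_mid in the frame of tray_mid between -0.012 and 0.012 m and y of cage2_mid in the frame of tray_mid between -0.115 and 0.115 m and z of cage2_mid in the frame of tray_mid between 0.006 and 0.0155 m and x of cage3_mid in the frame of tray_mid between -0.012 and 0.012 m and y of cage3_mid in the frame of tray_mid between -0.115 and 0.115 m and z of cage3_mid in the frame of tray_mid between 0.006 and 0.0155 m and value of joint tray between -0.004 and 0.004 m and linear speed of each of cage0, cage1, cage2, cage3, jar, tin below 0.03 m/s and velocity of joint tray between -0.01 and 0.01 m/s); the robot touches nothing.
It fails at once if the smoker is pushed about or tipped (distance of smoker from where it was at the start of the episode above 0.03 m or angle between smoker's own z axis and vertical above 0.3 rad).
It fails at once if the water bottle is pushed about or tipped (distance of water_bottle from where it was at the start of the episode above 0.03 m or angle between water_bottle's own z axis and vertical above 0.3 rad).
Of cage0, cage1, cage2, cage3 only 3 to 4 are there at a start; the rules pass over those that are not, and their reading is None.
Of jar, tin only 1 to 2 are there at a start; the rules pass over those that are not, and their reading is None.
At some moment in a run one of cage0, cage1, cage2, cage3 may be knocked a few centimetres aside while the robot is not near it.
Once in a run the grip may slacken for a moment while it holds something.
It also fails if it takes over 210 s, if anything falls off the work surface, if the arm or the gripper's body presses on something with over 40 N, if the wrist force passes 120 N, or if a joint passes its speed limit or range.

## Working session

There is one attempt and no reset: what is moved stays moved. The work goes in short steps, Python scripts to look and compute and a tool call to move; the robot and the scene stay as the last step left them, time stands still between calls to the robot, and variables do not carry over. Pictures are saved under pics/ and viewed, at most 14 in all, crops included, and the job is handed in when it is done.

Besides the shell and the picture viewer there is one more tool, called after ">>>" as name([rows], argument=value, ...), one row to a line, values as JSON. move_arm: Moves the arm, as the interface text tells. Its arguments: {"type":"object","properties":{"plan":{"type":"array"},"grip_force":{"type":"number"}},"required":["plan"]}

```bash
ls; mkdir -p pics; cat > h.py <<'E'
import numpy as np, cv2
from plant import robot
def snap(n,save=None):
    d=robot.get_image(n)
    if save: cv2.imwrite('pics/'+save,d['image'][:,:,::-1])
    return d
def pts(d):
    "world points of every pixel from range"
    v,u=np.mgrid[0:420,0:560]; z=d['range_z']
    c=np.stack([(u-d['cx'])/d['fx']*z,(v-d['cy'])/d['fy']*z,z,np.ones_like(z)],-1)
    return (c@np.linalg.inv(d['view']).T)[...,:3]
def ray(d,u,v,h):
    "pixel onto plane z=h"
    M=np.linalg.inv(d['view']); o=M[:3,3]; r=M[:3,:3]@np.array([(u-d['cx'])/d['fx'],(v-d['cy'])/d['fy'],1.])
    return o+r*(h-o[2])/r[2]
E
python3 - <<'E'
from h import *
a=snap('scene','s0.png');b=snap('side','d0.png')
for d in(a,b):
    M=np.linalg.inv(d['view']);print(M.round(3),d['fx'])
print(robot.observe())
np.savez('a0.npz',**a);np.savez('b0.npz',**b)
E
```

```text
pics
[[-0.05   0.823 -0.565  1.227]
 [ 0.999  0.038 -0.033  0.041]
 [-0.006 -0.566 -0.824  0.991]
 [ 0.     0.     0.     1.   ]] 390.2594315805232
[[ 0.827 -0.449  0.34   0.237]
 [-0.563 -0.649  0.512 -0.542]
 [-0.009 -0.614 -0.789  0.907]
 [ 0.     0.     0.     1.   ]] 445.2630115755633
{'time_s': 0.1, 'q': array([1.09144969e+00, 3.13959284e-01, 4.51024166e-02, 1.30360293e+00,
       3.08663569e-05, 1.43120045e+00]), 'joint_velocities': array([-0.00056801, -0.00148435,  0.00204651,  0.00055693,  0.00070457,
       -0.00079549]), 'joint_torque': array([ 2.13553081e-03, -4.81726062e+01,  2.99245012e+01,  1.27118756e-02,
       -1.66647692e-04,  2.20287046e-05]), 'eef_pos': array([0.19140826, 0.54172893, 0.23048273]), 'eef_rot': array([-2.68008787e-04,  1.69059478e-01,  9.85605500e-01, -7.87521930e-04]), 'wrist_force': array([ 0.90728089, -0.56489398, -0.34264446]), 'torque': array([-0.01167515, -0.04317368,  0.04102373]), 'finger_force': 0.0, 'grip_width': 1.004390606656766}
```

View pics/s0.png

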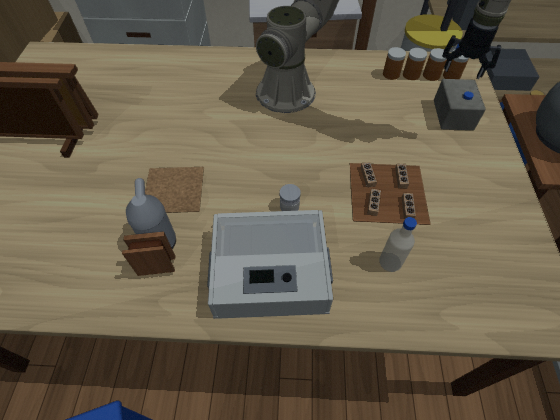

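View pics/d0.png

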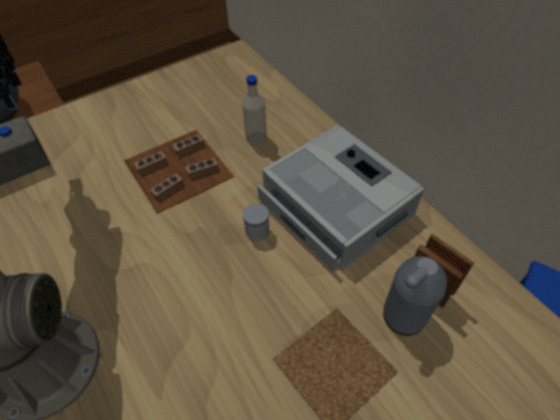

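The scene view shows the tin at (290,197) in front of the tray and four cages on the board at (369,174), (402,175), (375,202) and (409,206). The mat is at (175,189). The side view shows the same, with the tin at (257,222).

```bash
python3 - <<'E'
from h import *
for f in('a0','b0'):
    d=dict(np.load(f+'.npz'));P=pts(d);hsv=cv2.cvtColor(d['image'],cv2.COLOR_RGB2HSV)
    print(f, 'range valid',(d['range_z']>0).mean())
    x,y,z=P[...,0],P[...,1],P[...,2]
    def comps(m,name,mn=20):
        n,l,s,c=cv2.connectedComponentsWithStats(m.astype(np.uint8))
        for i in range(1,n):
            if s[i,4]>mn:
                q=P[l==i];r=cv2.minAreaRect((q[:,:2]*1000).astype(np.float32))
                print(name,s[i,4],c[i].round(),'mean',q.mean(0).round(4),'zmax',q[:,2].max().round(3),'rect',np.round(r[0]),np.round(r[1]),round(r[2],1))
    win=(x>.2)&(x<.8)&(y>-.45)&(y<.45)&(d['range_z']>0)
    comps(win&(z>.017)&(z<.04)&(y>.14),'cage')
    comps(win&(z>.06)&(x<.52)&(abs(y)<.16)&(z<.1),'tin')
    comps(win&(z>.09)&(z<.108)&(abs(y)<.25)&(x>.4),'case',200)
    comps(win&(z<.012)&(hsv[...,1]>120)&(hsv[...,2]<150)&(y<-.1),'mat',300)
    comps(win&(z>.11),'tall',60)
E
```

```text
a0 range valid 0.9959481292517007
cage 231 [369. 173.] mean [0.4155 0.2825 0.0274] zmax 0.034 rect [413. 283.] [87. 31.] 9.8
cage 225 [402. 175.] mean [0.4164 0.3884 0.0272] zmax 0.036 rect [413. 390.] [32. 86.] 89.8
cage 249 [374. 201.] mean [0.5236 0.2904 0.0277] zmax 0.034 rect [521. 291.] [30. 85.] 79.6
cage 264 [409. 205.] mean [0.5335 0.3928 0.0274] zmax 0.033 rect [531. 394.] [31. 87.] 88.4
cage 98 [389. 264.] mean [0.7361 0.3121 0.0281] zmax 0.04 rect [732. 316.] [62. 26.] 67.6
tin 48 [290. 186.] mean [0.5137 0.0347 0.0741] zmax 0.078 rect [513.  34.] [47. 14.] 89.4
case 6549 [270. 240.] mean [ 0.716  -0.0119  0.0991] zmax 0.107 rect [719. -16.] [190. 300.] 5.2
tall 2537 [145. 226.] mean [ 0.7254 -0.3236  0.1622] zmax 0.229 rect [ 707. -333.] [172. 101.] 9.8
tall 689 [403. 237.] mean [0.7248 0.3176 0.1566] zmax 0.213 rect [719. 321.] [63. 54.] 58.2
b0 range valid 0.9959396258503401
cage 128 [256. 137.] mean [0.7029 0.3007 0.0283] zmax 0.04 rect [703. 307.] [29. 62.] 50.4
cage 299 [188. 144.] mean [0.5292 0.3886 0.0272] zmax 0.034 rect [531. 392.] [35. 85.] 88.4
cage 330 [150. 162.] mean [0.4116 0.3843 0.0269] zmax 0.034 rect [412. 387.] [84. 38.] 0.8
cage 333 [202. 167.] mean [0.5192 0.2862 0.0274] zmax 0.034 rect [521. 291.] [37. 85.] 81.5
cage 363 [166. 186.] mean [0.4105 0.2778 0.0273] zmax 0.034 rect [412. 281.] [85. 32.] 9.4
tin 105 [248. 220.] mean [0.5137 0.028  0.0727] zmax 0.078 rect [513.  30.] [13. 48.] 0.1
case 7207 [330. 192.] mean [ 0.7102 -0.0268  0.0995] zmax 0.108 rect [719. -17.] [188. 303.] 5.0
mat 5098 [335. 367.] mean [ 0.4873 -0.3421  0.0049] zmax 0.011 rect [ 489. -339.] [177. 176.] 5.2
tall 631 [253.  99.] mean [0.7083 0.3091 0.1547] zmax 0.213 rect [709. 314.] [48. 62.] 50.7
tall 3854 [429. 276.] mean [ 0.6961 -0.3432  0.1652] zmax 0.229 rect [ 707. -335.] [177. 100.] 9.7
```

```bash
python3 - <<'E'
from h import *
for f in('a0','b0'):
    d=dict(np.load(f+'.npz'));P=pts(d);x,y,z=P[...,0],P[...,1],P[...,2]
    m=(z>.055)&(z<.1)&(x>.48)&(x<.585)&(abs(y)<.13)
    n,l,s,c=cv2.connectedComponentsWithStats(m.astype(np.uint8))
    for i in range(1,n):
        if s[i,4]>20:
            q=P[l==i];t=q[q[:,2]>q[:,2].max()-.012];print('tin',s[i,4],c[i].round(),np.percentile(q[:,2],[5,50,95,99]).round(4),q.min(0).round(3),q.max(0).round(3),cv2.minEnclosingCircle((t[:,:2]*1000).astype(np.float32)))
    m=(z>.092)&(z<.107)&(x>.5)&(abs(y)<.22)
    n,l,s,c=cv2.connectedComponentsWithStats(m.astype(np.uint8));i=1+s[1:,4].argmax()
    q=P[l==i];r=cv2.minAreaRect((q[:,:2]*1000).astype(np.float32));print('case',r)
    th=np.radians(5.2);c_,s_=np.cos(th),np.sin(th)
    X=c_*x+s_*y;Y=-s_*x+c_*y
    m=(z>.02)&(z<.06)&(X>.5)&(X<.72)&(Y<-.09)&(Y>-.2)   # plate away from tin
    h,e=np.histogram(X[m],np.arange(.5,.72,.004));print([(round(float(e[i]),3),int(h[i])) for i in range(len(h)) if h[i]>3])
o=robot.observe();print(o['eef_pos'])
E
```

```text
tin 343 [290. 193.] [0.0598 0.0739 0.077  0.078 ] [0.506 0.005 0.055] [0.569 0.065 0.078] ((536.7626342773438, 33.17739486694336), 32.16465759277344)
case ((755.220703125, -12.692672729492188), (263.2240295410156, 300.37640380859375), 5.160175800323486)
[]
tin 530 [256. 216.] [0.0589 0.0744 0.0773 0.0783] [ 0.506 -0.     0.055] [0.567 0.063 0.079] ((537.298583984375, 31.853498458862305), 32.4864387512207)
case ((757.496826171875, -13.59197998046875), (264.4671325683594, 302.9345703125), 5.156190395355225)
[(0.596, 311), (0.6, 4), (0.624, 23), (0.628, 63), (0.632, 61), (0.636, 68), (0.64, 59), (0.644, 44), (0.648, 14)]
[0.19140826 0.54172893 0.23048273]
```

```bash
cat >> h.py <<'E'
def to(x,y,z,yaw=None,tag=''):
    "print tool-frame shift (mm) and turn to reach world TCP x,y,z with tool-x heading yaw (deg)"
    from scipy.spatial.transform import Rotation as R
    o=robot.observe();w=o['eef_rot'];r=R.from_quat([w[1],w[2],w[3],w[0]]).as_matrix()
    s=r.T@(np.array([x,y,z])-o['eef_pos'])*1000
    cur=np.degrees(np.arctan2(r[1,0],r[0,0]));t=0 if yaw is None else -(np.radians(yaw-cur)+np.pi)%(2*np.pi)
    if yaw is not None: t=-((np.radians(yaw-cur)+np.pi)%(2*np.pi)-np.pi)
    print(tag,'tx %.0f ty %.0f tz %.0f turn %.3f'%(*s,t),'| yaw %.1f at'%cur,o['eef_pos'].round(4),'t',round(o['time_s'],1),'F',o['wrist_force'].round(1),'grip',round(o['grip_width'],2))
E
python3 -c "
from h import *
to(.537,.032,.17,185.2)"
```

```text
tx -496 ty -365 tz 61 turn -0.431 | yaw 160.5 at [0.1914 0.5417 0.2305] t 0.1 F [ 0.9 -0.6 -0.3] grip 1.0
```

>>> move_arm([
  {"gripper": 85,"tx": -496,"ty": -365,"tz": 61,"turn": -0.431},
  {"gripper": 85,"tx": -496,"ty": -365,"tz": 61,"turn": -0.431},
  {"gripper": 85,"tx": -496,"ty": -365,"tz": 61,"turn": -0.431},
  {"gripper": 85,"tx": -496,"ty": -365,"tz": 61,"turn": -0.431},
  {"gripper": 85,"tx": -496,"ty": -365,"tz": 61,"turn": -0.431},
  {"gripper": 85,"tx": -496,"ty": -365,"tz": 61,"turn": -0.431},
  {"gripper": 85,"tx": -496,"ty": -365,"tz": 61,"turn": -0.431},
  {"gripper": 85,"tx": -496,"ty": -365,"tz": 61,"turn": -0.431},
  {"gripper": 85,"tx": -496,"ty": -365,"tz": 61,"turn": -0.431},
  {"gripper": 85,"tx": -496,"ty": -365,"tz": 61,"turn": -0.431},
], grip_force=40)

```text
time_s: 0.93
eef_pos: [0.4206, 0.204, 0.1907]
eef_rot: [-0.0, -0.046, 0.999, 0.0]
wrist_force: [0.0, 0.5, -0.8]
grip_width: 0.997
finger_force: 0.0
```

```bash
python3 -c "
from h import *
to(.537,.032,.15,185.2)"
```

```text
tx -100 ty -182 tz 41 turn 0.001 | yaw -174.8 at [0.4206 0.204  0.1907] t 0.9 F [ 0.   0.5 -0.8] grip 1.0
```

>>> move_arm([
  {"gripper": 85,"tx": -100,"ty": -182,"tz": 41,"turn": 0},
  {"gripper": 85,"tx": -100,"ty": -182,"tz": 41,"turn": 0},
  {"gripper": 85,"tx": -100,"ty": -182,"tz": 41,"turn": 0},
  {"gripper": 85,"tx": -100,"ty": -182,"tz": 41,"turn": 0},
  {"gripper": 85,"tx": -100,"ty": -182,"tz": 41,"turn": 0},
  {"gripper": 85,"tx": -100,"ty": -182,"tz": 41,"turn": 0},
  {"gripper": 85,"tx": -100,"ty": -182,"tz": 41,"turn": 0},
  {"gripper": 85,"tx": -100,"ty": -182,"tz": 41,"turn": 0},
])

```text
time_s: 1.6
eef_pos: [0.5355, 0.0338, 0.1494]
eef_rot: [-0.001, -0.045, 0.999, 0.0]
wrist_force: [-0.2, 0.0, -0.1]
grip_width: 0.995
finger_force: 0.0
```

```bash
python3 -c "
from h import *
to(.537,.032,.026,185.2)"
```

```text
tx -2 ty -2 tz 123 turn -0.001 | yaw -174.8 at [0.5355 0.0338 0.1494] t 1.6 F [-0.2  0.  -0.1] grip 0.99
```

>>> move_arm([
  {"gripper": 85,"tx": -1,"ty": -1,"tz": 40,"turn": 0},
  {"gripper": 85,"tx": -1,"ty": -1,"tz": 80,"turn": 0},
  {"gripper": 85,"tx": -1,"ty": -1,"tz": 110,"turn": 0},
  {"gripper": 85,"tx": -1,"ty": -1,"tz": 123,"turn": 0},
  {"gripper": 85,"tx": -1,"ty": -1,"tz": 123,"turn": 0},
  {"gripper": 50,"tx": -1,"ty": -1,"tz": 123,"turn": 0},
  {"gripper": 50,"tx": -1,"ty": -1,"tz": 123,"turn": 0},
  {"gripper": 50,"tx": -1,"ty": -1,"tz": 123,"turn": 0},
  {"gripper": 50,"tx": -1,"ty": -1,"tz": 123,"turn": 0},
  {"gripper": 50,"tx": -1,"ty": -1,"tz": 123,"turn": 0},
])

```text
time_s: 2.43
eef_pos: [0.5389, 0.0336, 0.029]
eef_rot: [0.002, -0.046, 0.999, 0.0]
wrist_force: [-0.2, 4.2, 7.1]
grip_width: 0.712
finger_force: 43.8
```

>>> move_arm([
  {"gripper": 50,"tx": 0,"ty": 0,"tz": 0,"turn": 0},
  {"gripper": 50,"tx": 0,"ty": 0,"tz": -10,"turn": 0},
  {"gripper": 50,"tx": 0,"ty": 0,"tz": -30,"turn": 0},
  {"gripper": 50,"tx": 0,"ty": 0,"tz": -50,"turn": 0},
  {"gripper": 50,"tx": 0,"ty": 0,"tz": -50,"turn": 0},
])

```text
time_s: 2.85
eef_pos: [0.54, 0.0324, 0.0812]
eef_rot: [0.003, -0.045, 0.999, -0.001]
wrist_force: [1.9, -0.0, -2.5]
grip_width: 0.712
finger_force: 44.3
```

```bash
python3 -c "
from h import *
to(.475,-.33,.080,165)"
```

```text
tx 98 ty -355 tz 1 turn 0.353 | yaw -174.8 at [0.54   0.0324 0.0812] t 2.9 F [ 1.9 -0.  -2.5] grip 0.71
```

>>> move_arm([
  {"gripper": 50,"tx": 5,"ty": -15,"tz": -10,"turn": 0.05},
  {"gripper": 50,"tx": 13,"ty": -45,"tz": -15,"turn": 0.1},
  {"gripper": 50,"tx": 23,"ty": -83,"tz": -15,"turn": 0.15},
  {"gripper": 50,"tx": 33,"ty": -121,"tz": -15,"turn": 0.2},
  {"gripper": 50,"tx": 44,"ty": -159,"tz": -15,"turn": 0.25},
  {"gripper": 50,"tx": 54,"ty": -197,"tz": -15,"turn": 0.3},
  {"gripper": 50,"tx": 65,"ty": -235,"tz": -15,"turn": 0.35},
  {"gripper": 50,"tx": 75,"ty": -273,"tz": -10,"turn": 0.35},
  {"gripper": 50,"tx": 86,"ty": -311,"tz": -5,"turn": 0.35},
  {"gripper": 50,"tx": 94,"ty": -340,"tz": -5,"turn": 0.35},
])

```text
time_s: 3.68
eef_pos: [0.473, -0.317, 0.0806]
eef_rot: [-0.001, 0.13, 0.992, -0.0]
wrist_force: [0.6, 1.3, -2.9]
grip_width: 0.713
finger_force: 44.5
```

```bash
python3 -c "
from h import *
snap('side','d1.png')
to(.475,-.33,.034,165)"
```

```text
tx -4 ty -6 tz 47 turn -0.003 | yaw 164.8 at [ 0.473  -0.3225  0.0812] t 3.7 F [ 1.3 -5.5 -1.8] grip 0.72
```

View pics/d1.png

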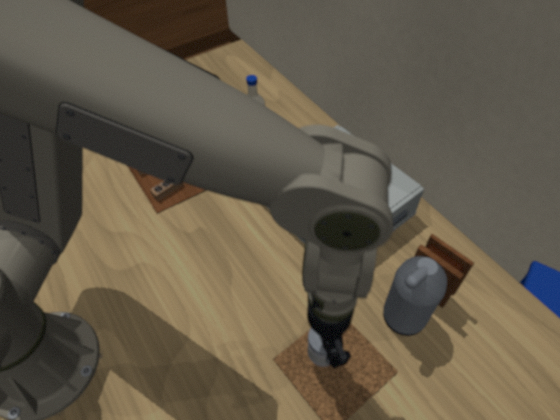

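The side view shows the tin in the gripper at (320,345), over the mat. I'll lower it and release.

>>> move_arm([
  {"gripper": 50,"tx": 0,"ty": 0,"tz": 15,"turn": 0},
  {"gripper": 50,"tx": 0,"ty": 0,"tz": 30,"turn": 0},
  {"gripper": 50,"tx": 0,"ty": 0,"tz": 42,"turn": 0},
  {"gripper": 50,"tx": 0,"ty": 0,"tz": 47,"turn": 0},
  {"gripper": 50,"tx": 0,"ty": 0,"tz": 48,"turn": 0},
  {"gripper": 50,"tx": 0,"ty": 0,"tz": 48,"turn": 0},
])

```text
time_s: 4.23
eef_pos: [0.4746, -0.3139, 0.0337]
eef_rot: [-0.0, 0.129, 0.992, 0.0]
wrist_force: [0.5, -0.1, -3.0]
grip_width: 0.715
finger_force: 44.7
```

>>> move_arm([
  {"gripper": 50,"tx": 0,"ty": 0,"tz": 2,"turn": 0},
  {"gripper": 75,"tx": 0,"ty": 0,"tz": 2,"turn": 0},
  {"gripper": 85,"tx": 0,"ty": 0,"tz": 2,"turn": 0},
  {"gripper": 85,"tx": 0,"ty": 0,"tz": 2,"turn": 0},
  {"gripper": 85,"tx": 0,"ty": 0,"tz": -20,"turn": 0},
  {"gripper": 85,"tx": 0,"ty": 0,"tz": -50,"turn": 0},
  {"gripper": 85,"tx": 0,"ty": 0,"tz": -90,"turn": 0},
  {"gripper": 85,"tx": 0,"ty": 0,"tz": -130,"turn": 0},
])

```text
time_s: 4.9
eef_pos: [0.4741, -0.3136, 0.1648]
eef_rot: [-0.001, 0.129, 0.992, 0.001]
wrist_force: [1.2, -0.1, -0.1]
grip_width: 0.994
finger_force: 0.0
```

```bash
python3 -c "
from h import *
for n in('side','scene'):
    d=snap(n);P=pts(d);x,y,z=P[...,0],P[...,1],P[...,2]
    m=(abs(x-.475)<.09)&(abs(y+.33)<.09)&(z>.07)&(z<.088);q=P[m];print(len(q),np.percentile(q[:,2],[10,50,90]) if len(q) else '',cv2.minEnclosingCircle((q[:,:2]*1000).astype(np.float32)) if len(q) else '')
to(.44,-.02,.034,185.2)"
```

```text
729 [0.0764107  0.07877041 0.08057873] ((473.70098876953125, -314.87744140625), 31.09404754638672)
281 [0.07484283 0.07828517 0.08078253] ((473.6109924316406, -313.0630798339844), 32.56905746459961)
 tx 115 ty 278 tz 135 turn -0.349 | yaw 165.2 at [ 0.4782 -0.3172  0.1716] t 5.0 F [ 1.  -0.3 -0.2] grip 0.99
```

Tin stands upright at (.474,-.314), with its top at .078. Next is the tray press.

```bash
cat >> h.py <<'E'
TH=np.radians(5.16)
def inc(X,Y): return X*np.cos(TH)-Y*np.sin(TH),X*np.sin(TH)+Y*np.cos(TH)
E
python3 -c "
from h import *
to(*inc(.54,-.0815),.15,185.2)"
```

```text
tx 8 ty 292 tz 20 turn -0.349 | yaw 165.2 at [ 0.4782 -0.3172  0.1716] t 5.0 F [ 1.  -0.3 -0.2] grip 0.99
```

>>> move_arm([
  {"gripper": 0,"tx": 8,"ty": 292,"tz": 10,"turn": -0.349},
  {"gripper": 0,"tx": 8,"ty": 292,"tz": 10,"turn": -0.349},
  {"gripper": 0,"tx": 8,"ty": 292,"tz": 10,"turn": -0.349},
  {"gripper": 0,"tx": 8,"ty": 292,"tz": 10,"turn": -0.349},
  {"gripper": 0,"tx": 8,"ty": 292,"tz": 10,"turn": -0.349},
  {"gripper": 0,"tx": 8,"ty": 292,"tz": 10,"turn": -0.349},
  {"gripper": 0,"tx": 8,"ty": 292,"tz": 10,"turn": -0.349},
  {"gripper": 0,"tx": 8,"ty": 292,"tz": 10,"turn": -0.349},
  {"gripper": 0,"tx": 8,"ty": 292,"tz": 10,"turn": -0.349},
])

```text
time_s: 5.75
eef_pos: [0.5419, -0.0275, 0.1538]
eef_rot: [0.0, -0.048, 0.999, -0.0]
wrist_force: [-0.4, -0.8, -1.0]
grip_width: -0.002
finger_force: 0.0
```

```bash
python3 -c "
from h import *
to(*inc(.54,-.0815),.042,185.2)"
```

```text
tx -3 ty -5 tz 112 turn 0.004 | yaw -174.5 at [ 0.5419 -0.0275  0.1538] t 5.8 F [-0.4 -0.8 -1. ] grip -0.0
```

>>> move_arm([
  {"gripper": 0,"tx": 0,"ty": 0,"tz": 40,"turn": 0},
  {"gripper": 0,"tx": 0,"ty": 0,"tz": 80,"turn": 0},
  {"gripper": 0,"tx": 0,"ty": 0,"tz": 112,"turn": 0},
  {"gripper": 0,"tx": 0,"ty": 0,"tz": 112,"turn": 0},
  {"gripper": 0,"tx": -20,"ty": 0,"tz": 112,"turn": 0},
  {"gripper": 0,"tx": -40,"ty": 0,"tz": 112,"turn": 0},
  {"gripper": 0,"tx": -48,"ty": 0,"tz": 112,"turn": 0},
  {"gripper": 0,"tx": -54,"ty": 0,"tz": 112,"turn": 0},
  {"gripper": 0,"tx": -58,"ty": 0,"tz": 112,"turn": 0},
  {"gripper": 0,"tx": -58,"ty": 0,"tz": 112,"turn": 0},
])

```text
time_s: 6.58
eef_pos: [0.5986, -0.0262, 0.0431]
eef_rot: [-0.001, -0.044, 0.999, -0.001]
wrist_force: [-3.7, -2.7, 2.7]
grip_width: 0.003
finger_force: 2.3
```

>>> move_arm([
  {"gripper": 0,"tx": -4,"ty": 0,"tz": 0,"turn": 0},
  {"gripper": 0,"tx": -7,"ty": 0,"tz": 0,"turn": 0},
  {"gripper": 0,"tx": -7,"ty": 0,"tz": 0,"turn": 0},
])

```text
time_s: 6.83
eef_pos: [0.6048, -0.0255, 0.043]
eef_rot: [-0.002, -0.044, 0.999, -0.001]
wrist_force: [-4.9, -2.4, 3.4]
grip_width: 0.005
finger_force: 2.7
```

>>> move_arm([
  {"gripper": 0,"tx": -3,"ty": 0,"tz": 0,"turn": 0},
  {"gripper": 0,"tx": -5,"ty": 0,"tz": 0,"turn": 0},
  {"gripper": 0,"tx": -6,"ty": 0,"tz": 0,"turn": 0},
  {"gripper": 0,"tx": -6,"ty": 0,"tz": 0,"turn": 0},
])

```text
time_s: 7.17
eef_pos: [0.6052, -0.0254, 0.0429]
eef_rot: [-0.006, -0.044, 0.999, -0.001]
wrist_force: [-19.4, -5.4, 14.2]
grip_width: -0.0
finger_force: 10.0
```

>>> move_arm([
  {"gripper": 0,"tx": 30,"ty": 0,"tz": 0,"turn": 0},
  {"gripper": 0,"tx": 70,"ty": 0,"tz": 0,"turn": 0},
  {"gripper": 0,"tx": 110,"ty": 0,"tz": 0,"turn": 0},
  {"gripper": 0,"tx": 150,"ty": 0,"tz": -20,"turn": 0},
  {"gripper": 0,"tx": 170,"ty": 0,"tz": -60,"turn": 0},
  {"gripper": 0,"tx": 170,"ty": 0,"tz": -100,"turn": 0},
  {"gripper": 85,"tx": 170,"ty": 0,"tz": -130,"turn": 0},
  {"gripper": 85,"tx": 170,"ty": 0,"tz": -140,"turn": 0},
  {"gripper": 85,"tx": 170,"ty": 0,"tz": -140,"turn": 0},
  {"gripper": 85,"tx": 170,"ty": 0,"tz": -140,"turn": 0},
])

```text
time_s: 8.0
eef_pos: [0.4435, -0.0393, 0.1829]
eef_rot: [0.001, -0.045, 0.999, -0.0]
wrist_force: [0.9, 0.7, -0.6]
grip_width: 0.563
finger_force: 0.0
```

```bash
python3 -c "
from h import *
a=snap('scene');b=snap('side','d2.png');to(.412,.282,.12,189.5)
for d in (a,b):
    P=pts(d);x,y,z=P[...,0],P[...,1],P[...,2]
    m=(x>.3)&(x<.62)&(y>.16)&(y<.5)&(z>.018)&(z<.038)
    n,l,s,c=cv2.connectedComponentsWithStats(m.astype(np.uint8))
    for i in range(1,n):
        if s[i,4]>80:
            r=cv2.minAreaRect((P[l==i][:,:2]*1000).astype(np.float32));print('cage',s[i,4],c[i].round(),np.round(r[0]),np.round(r[1]),round(r[2],1))
    X=np.cos(TH)*x+np.sin(TH)*y;Y=-np.sin(TH)*x+np.cos(TH)*y
    m=(z>.02)&(z<.06)&(X>.42)&(X<.62)&(Y<-.01)&(Y>-.2)
    h,e=np.histogram(X[m],np.arange(.42,.62,.004));print([(round(float(e[i]),3),int(h[i])) for i in range(len(h)) if h[i]>25])
"
```

```text
tx 1 ty 322 tz 61 turn -0.076 | yaw -174.8 at [ 0.4422 -0.0388  0.1808] t 8.1 F [ 0.1 -0.3  0.4] grip 0.74
cage 228 [369. 173.] [412. 283.] [85. 32.] 10.0
cage 217 [402. 174.] [413. 390.] [85. 31.] 0.8
cage 248 [374. 201.] [520. 291.] [30. 87.] 79.5
cage 262 [409. 205.] [530. 394.] [31. 86.] 88.6
[(0.516, 273), (0.52, 140), (0.524, 72), (0.528, 106), (0.532, 78), (0.536, 60), (0.54, 77), (0.544, 64), (0.548, 67), (0.552, 65), (0.556, 72), (0.56, 69), (0.564, 72), (0.568, 44)]
cage 198 [183. 146.] [518. 393.] [33. 59.] 89.6
cage 316 [150. 162.] [412. 389.] [84. 36.] 0.4
cage 139 [193. 169.] [497. 294.] [33. 37.] 78.7
cage 356 [166. 186.] [412. 281.] [85. 34.] 10.3
[(0.504, 417), (0.528, 69), (0.532, 103), (0.536, 127), (0.54, 112), (0.544, 109), (0.548, 115), (0.552, 122), (0.556, 110), (0.56, 108), (0.564, 116), (0.568, 103), (0.572, 110), (0.576, 117), (0.58, 106), (0.584, 116), (0.588, 106), (0.592, 98), (0.596, 115), (0.6, 107), (0.604, 110), (0.608, 112), (0.612, 100)]
```

View pics/d2.png

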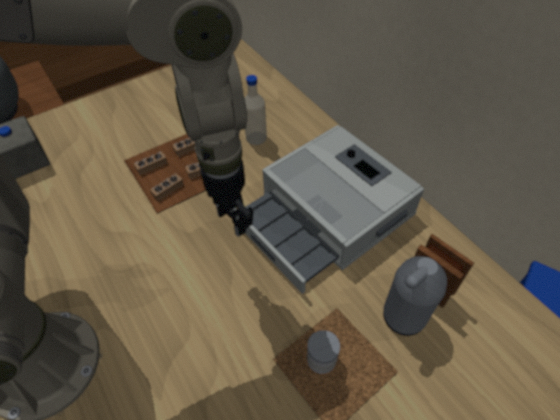

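The tray is springing out (front at (300,275)), and the tin stands on the mat at (323,350). I'll start on the first cage.

>>> move_arm([
  {"gripper": 60,"tx": 1,"ty": 322,"tz": 61,"turn": -0.08},
  {"gripper": 60,"tx": 1,"ty": 322,"tz": 61,"turn": -0.08},
  {"gripper": 60,"tx": 1,"ty": 322,"tz": 61,"turn": -0.08},
  {"gripper": 60,"tx": 1,"ty": 322,"tz": 61,"turn": -0.08},
  {"gripper": 60,"tx": 1,"ty": 322,"tz": 61,"turn": -0.08},
  {"gripper": 60,"tx": 1,"ty": 322,"tz": 61,"turn": -0.08},
  {"gripper": 60,"tx": 1,"ty": 322,"tz": 61,"turn": -0.08},
  {"gripper": 60,"tx": 1,"ty": 322,"tz": 61,"turn": -0.08},
  {"gripper": 60,"tx": 1,"ty": 322,"tz": 61,"turn": -0.08},
  {"gripper": 60,"tx": 1,"ty": 322,"tz": 61,"turn": -0.08},
])

```text
time_s: 8.93
eef_pos: [0.411, 0.2828, 0.1185]
eef_rot: [-0.002, -0.087, 0.996, -0.001]
wrist_force: [0.2, -1.4, -0.5]
grip_width: 0.697
finger_force: 0.0
```

```bash
cat >> h.py <<'E'
def cages(names=('scene','side'),box=(.3,.62,.16,.5),zr=(.018,.038)):
    for n in names:
        d=snap(n);P=pts(d);x,y,z=P[...,0],P[...,1],P[...,2]
        m=(x>box[0])&(x<box[1])&(y>box[2])&(y<box[3])&(z>zr[0])&(z<zr[1])
        k,l,s,c=cv2.connectedComponentsWithStats(m.astype(np.uint8))
        for i in range(1,k):
            if s[i,4]>80:
                (cx,cy),(w,h),a=cv2.minAreaRect((P[l==i][:,:2]*1000).astype(np.float32))
                print(n,'cage %.0f %.0f size %.0f %.0f long axis %.1f'%(cx,cy,w,h,a if w>h else a-90))
E
python3 -c "
from h import *
cages(('scene','wrist'));to(.412,.282,.014,190,'A')
snap('wrist','w3.png')
for n in('scene','side'):
    d=snap(n);P=pts(d);x,y,z=P[...,0],P[...,1],P[...,2]
    X=np.cos(TH)*x+np.sin(TH)*y;Y=-np.sin(TH)*x+np.cos(TH)*y
    m=(z>.028)&(z<.036)&(X>.49)&(X<.62)&(Y<.1)&(Y>-.26)   # rib tops
    h,e=np.histogram(Y[m],np.arange(-.26,.1,.004));print([(round(float(e[i])+.0815,4),int(h[i])) for i in range(len(h)) if h[i]>5])
    m=(z>.055)&(z<.07)&(X>.42)&(X<.62)&(abs(Y+.08)<.1);print('plate',np.percentile(X[m],[2,50,98]))
"
```

```text
scene cage 411 283 size 86 32 long axis 9.1
scene cage 413 390 size 86 31 long axis 0.2
scene cage 520 292 size 30 89 long axis -11.1
scene cage 530 394 size 32 87 long axis -2.2
wrist cage 411 284 size 84 30 long axis 9.9
wrist cage 412 391 size 31 85 long axis -0.1
wrist cage 520 293 size 30 86 long axis -10.8
A tx -0 ty 1 tz 106 turn -0.004 | yaw -170.2 at [0.4121 0.281  0.1196] t 9.0 F [-0.1 -0.6  0.5] grip 0.7
[(-0.1265, 29), (-0.1225, 29), (-0.1185, 32), (-0.1145, 25), (-0.1105, 6), (-0.0985, 9), (-0.0865, 10), (-0.0745, 11), (-0.0705, 42), (-0.0665, 22), (-0.0625, 21), (-0.0585, 39), (-0.0545, 22), (-0.0505, 21), (-0.0465, 14), (-0.0345, 8), (-0.0305, 7), (-0.0185, 8), (-0.0105, 37), (-0.0065, 31), (-0.0025, 26), (0.0015, 34), (0.0055, 30), (0.0095, 23), (0.0175, 7), (0.0215, 8), (0.0295, 6), (0.0335, 8), (0.0455, 7), (0.0495, 19), (0.0535, 28), (0.0575, 31), (0.0615, 28), (0.0655, 25), (0.0695, 32), (0.0735, 17), (0.0855, 7), (0.0895, 8), (0.0975, 6), (0.1015, 10), (0.1055, 6), (0.1095, 11), (0.1135, 26), (0.1175, 31), (0.1215, 28), (0.1255, 25)]
plate [0.48274886 0.49074443 
[... 200 characters left out ...]
5), (-0.0705, 68), (-0.0665, 63), (-0.0625, 66), (-0.0585, 61), (-0.0545, 60), (-0.0505, 20), (-0.0465, 10), (-0.0385, 6), (-0.0345, 8), (-0.0305, 9), (-0.0265, 9), (-0.0185, 8), (-0.0145, 60), (-0.0105, 59), (-0.0065, 60), (-0.0025, 63), (0.0015, 62), (0.0055, 53), (0.0095, 37), (0.0135, 11), (0.0175, 6), (0.0215, 6), (0.0255, 10), (0.0295, 7), (0.0375, 9), (0.0415, 9), (0.0455, 28), (0.0495, 62), (0.0535, 51), (0.0575, 54), (0.0615, 48), (0.0655, 56), (0.0695, 48), (0.0735, 15), (0.0775, 6), (0.0815, 9), (0.0855, 7), (0.0895, 9), (0.0935, 7), (0.0975, 9), (0.1015, 6), (0.1055, 8), (0.1095, 56), (0.1135, 52), (0.1175, 50), (0.1215, 55), (0.1255, 31)]
plate [0.48341342 0.48673811 0.49315239]
```

View pics/w3.png

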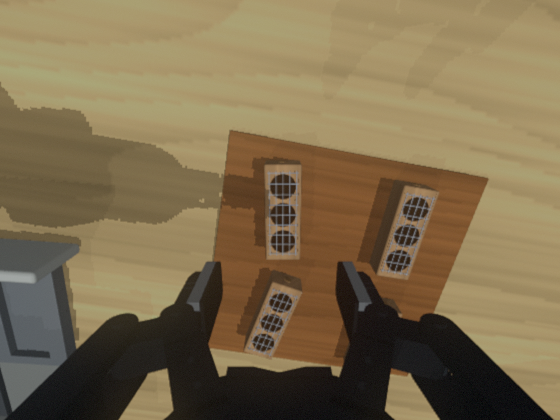

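Wrist view shows the cage under the gripper at (283,212), with the others at (407,232) and (272,318), all gauze up. Tray ribs and front plate are where computed.

>>> move_arm([
  {"gripper": 60,"tx": 0,"ty": 1,"tz": 40,"turn": 0},
  {"gripper": 60,"tx": 0,"ty": 1,"tz": 80,"turn": 0},
  {"gripper": 60,"tx": 0,"ty": 1,"tz": 102,"turn": 0},
  {"gripper": 60,"tx": 0,"ty": 1,"tz": 106,"turn": 0},
  {"gripper": 40,"tx": 0,"ty": 1,"tz": 106,"turn": 0},
  {"gripper": 20,"tx": 0,"ty": 1,"tz": 106,"turn": 0},
  {"gripper": 20,"tx": 0,"ty": 1,"tz": 106,"turn": 0},
  {"gripper": 20,"tx": 0,"ty": 1,"tz": 106,"turn": 0},
  {"gripper": 20,"tx": 0,"ty": 1,"tz": 106,"turn": 0},
])

```text
time_s: 9.93
eef_pos: [0.4147, 0.2834, 0.017]
eef_rot: [0.002, -0.085, 0.996, 0.001]
wrist_force: [-0.0, -0.9, 7.0]
grip_width: 0.338
finger_force: 40.3
```

>>> move_arm([
  {"gripper": 20,"tx": 0,"ty": 0,"tz": -10,"turn": 0},
  {"gripper": 20,"tx": 0,"ty": 0,"tz": -35,"turn": 0},
  {"gripper": 20,"tx": 0,"ty": 0,"tz": -70,"turn": 0},
  {"gripper": 20,"tx": 0,"ty": 0,"tz": -95,"turn": 0},
  {"gripper": 20,"tx": 0,"ty": 0,"tz": -100,"turn": 0},
])

```text
time_s: 10.35
eef_pos: [0.4156, 0.2842, 0.1206]
eef_rot: [0.004, -0.085, 0.996, 0.001]
wrist_force: [0.5, 0.3, 0.1]
grip_width: 0.335
finger_force: 39.6
```

```bash
python3 -c "
from h import *
for k in range(4): print(k,np.round(inc(.5522,-.0815-.093+.062*k),4))
to(*inc(.5522,-.0815-.093),.11,185.2)"
```

```text
0 [ 0.5657 -0.1241]
1 [ 0.5601 -0.0624]
2 [ 0.5545 -0.0006]
3 [0.5489 0.0611]
 tx -78 ty -428 tz 10 turn 0.080 | yaw -170.2 at [0.4156 0.2842 0.1206] t 10.3 F [0.5 0.3 0.1] grip 0.34
```

>>> move_arm([
  {"gripper": 20,"tx": -4,"ty": -20,"tz": 0,"turn": 0.08},
  {"gripper": 20,"tx": -11,"ty": -60,"tz": 0,"turn": 0.08},
  {"gripper": 20,"tx": -18,"ty": -100,"tz": 0,"turn": 0.08},
  {"gripper": 20,"tx": -26,"ty": -140,"tz": 0,"turn": 0.08},
  {"gripper": 20,"tx": -33,"ty": -180,"tz": 0,"turn": 0.08},
  {"gripper": 20,"tx": -41,"ty": -220,"tz": 0,"turn": 0.08},
  {"gripper": 20,"tx": -48,"ty": -260,"tz": 0,"turn": 0.08},
  {"gripper": 20,"tx": -55,"ty": -300,"tz": 0,"turn": 0.08},
  {"gripper": 20,"tx": -63,"ty": -340,"tz": 0,"turn": 0.08},
  {"gripper": 20,"tx": -70,"ty": -380,"tz": 0,"turn": 0.08},
])

```text
time_s: 11.18
eef_pos: [0.5465, -0.0817, 0.1152]
eef_rot: [0.0, -0.045, 0.999, 0.0]
wrist_force: [0.9, 0.2, -0.9]
grip_width: 0.343
finger_force: 39.7
```

>>> move_arm([
  {"gripper": 20,"tx": -7,"ty": -35,"tz": 0,"turn": 0},
  {"gripper": 20,"tx": -9,"ty": -48,"tz": 0,"turn": 0},
  {"gripper": 20,"tx": -9,"ty": -48,"tz": 0,"turn": 0},
  {"gripper": 20,"tx": -9,"ty": -48,"tz": 0,"turn": 0},
])

```text
time_s: 11.52
eef_pos: [0.559, -0.127, 0.1146]
eef_rot: [-0.001, -0.044, 0.999, 0.001]
wrist_force: [-0.2, 0.2, -0.3]
grip_width: 0.343
finger_force: 25.9
```

```bash
python3 -c "
from h import *
to(*inc(.555,-.0815-.093),.037,185.2)
snap('wrist','w4.png');d=snap('side');P=pts(d);x,y,z=P[...,0],P[...,1],P[...,2]
to(*inc(.555,-.0815-.093),.037,185.2)"
```

```text
tx -10 ty 2 tz 78 turn -0.002 | yaw -174.9 at [ 0.559  -0.127   0.1146] t 11.5 F [-0.2  0.2 -0.3] grip 0.34
 tx -10 ty 1 tz 78 turn 0.000 | yaw -174.8 at [ 0.5588 -0.1255  0.1148] t 11.6 F [-0.5  0.5 -0.3] grip 0.34
```

View pics/w4.png

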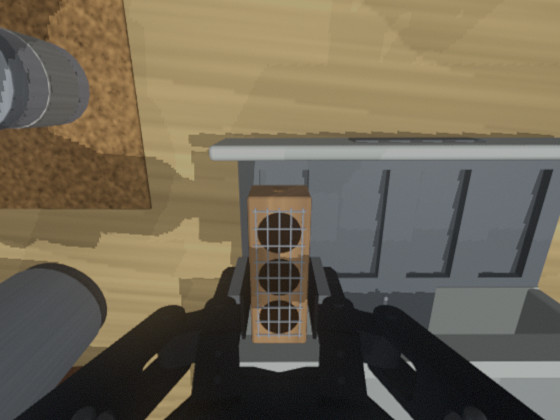

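The wrist view shows the cage held level at (280,270), above compartment 0. The grip force dipped, so I'll check the cage's height and centre in the hand.

```bash
cat >> h.py <<'E'
def held(zr=None):
    "cage in the hand, from the wrist view: centre relative to TCP along incubator X,Y, and top height"
    d=snap('wrist');P=pts(d);hs=cv2.cvtColor(d['image'],cv2.COLOR_RGB2HSV);t=robot.observe()['eef_pos']
    x,y,z=P[...,0],P[...,1],P[...,2]
    m=(abs(z-t[2]-.010)<.012)&(abs(x-t[0])<.08)&(abs(y-t[1])<.06)&(hs[...,1]>70)
    k,l,s,c=cv2.connectedComponentsWithStats(m.astype(np.uint8));i=1+s[1:,4].argmax();q=P[l==i]
    X=np.cos(TH)*q[:,0]+np.sin(TH)*q[:,1];Y=-np.sin(TH)*q[:,0]+np.cos(TH)*q[:,1]
    tX=np.cos(TH)*t[0]+np.sin(TH)*t[1];tY=-np.sin(TH)*t[0]+np.cos(TH)*t[1]
    print('held px',c[i].round(),'X range',np.round((np.percentile(X,[.5,99.5])-tX)*1000,1),'Y',np.round((np.percentile(Y,[.5,99.5])-tY)*1000,1),'top z-TCP',np.round((np.percentile(q[:,2],[10,50,90])-t[2])*1000,1),'TCP X,Y',tX.round(4),tY.round(4))
E
python3 -c "
from h import *
held()"
```

```text
held px [278. 251.] X range [-45.6  38.1] Y [-14.8  15. ] top z-TCP [ 7.5 11.3 12.3] TCP X,Y 0.5454 -0.175
```

>>> move_arm([
  {"gripper": 20,"tx": -11,"ty": 0,"tz": 10,"turn": 0},
  {"gripper": 20,"tx": -11,"ty": 0,"tz": 30,"turn": 0},
  {"gripper": 20,"tx": -11,"ty": 0,"tz": 50,"turn": 0},
  {"gripper": 20,"tx": -11,"ty": 0,"tz": 65,"turn": 0},
  {"gripper": 20,"tx": -11,"ty": 0,"tz": 73,"turn": 0},
  {"gripper": 20,"tx": -11,"ty": 0,"tz": 77,"turn": 0},
  {"gripper": 20,"tx": -11,"ty": 0,"tz": 77,"turn": 0},
])

```text
time_s: 12.25
eef_pos: [0.5702, -0.1246, 0.038]
eef_rot: [-0.0, -0.046, 0.999, 0.0]
wrist_force: [0.0, -0.3, -0.5]
grip_width: 0.334
finger_force: 45.7
```

```bash
python3 -c "
from h import *
to(*inc(.556,-.0815-.093),.037,185.2)"
```

```text
tx 1 ty 1 tz 1 turn 0.001 | yaw -174.7 at [ 0.5702 -0.1246  0.038 ] t 12.2 F [ 0.  -0.3 -0.5] grip 0.33
```

>>> move_arm([
  {"gripper": 20,"tx": 0,"ty": 0,"tz": 1,"turn": 0},
  {"gripper": 46,"tx": 0,"ty": 0,"tz": 1,"turn": 0},
  {"gripper": 46,"tx": 0,"ty": 0,"tz": 1,"turn": 0},
  {"gripper": 46,"tx": 0,"ty": 0,"tz": 1,"turn": 0},
  {"gripper": 46,"tx": 0,"ty": 0,"tz": -10,"turn": 0},
  {"gripper": 46,"tx": 0,"ty": 0,"tz": -40,"turn": 0},
  {"gripper": 46,"tx": 0,"ty": 0,"tz": -80,"turn": 0},
  {"gripper": 60,"tx": 0,"ty": 0,"tz": -110,"turn": 0},
])

```text
time_s: 12.92
eef_pos: [0.5708, -0.1261, 0.1512]
eef_rot: [0.001, -0.045, 0.999, -0.0]
wrist_force: [0.3, -0.2, 0.3]
grip_width: 0.66
finger_force: 0.0
```

```bash
cat >> h.py <<'E'
def intray(n='wrist'):
    "cages in the open tray: tops 48 mm, in the tray_mid frame"
    d=snap(n);P=pts(d);x,y,z=P[...,0],P[...,1],P[...,2];hs=cv2.cvtColor(d['image'],cv2.COLOR_RGB2HSV)
    X=np.cos(TH)*x+np.sin(TH)*y-.5522;Y=-np.sin(TH)*x+np.cos(TH)*y+.0815
    m=(abs(X)<.065)&(abs(Y)<.14)&(z>.037)&(z<.062)&(hs[...,1]>60)
    k,l,s,c=cv2.connectedComponentsWithStats(m.astype(np.uint8))
    for i in range(1,k):
        if s[i,4]>150:
            g=l==i;(cx,cy),(w,h),a=cv2.minAreaRect((np.c_[X[g],Y[g]]*1000).astype(np.float32))
            print(n,'in tray x %.1f y %.1f size %.0f %.0f ang %.1f top %.1f'%(cx,cy,w,h,a if w>h else a-90,np.median(z[g])*1000))
E
python3 -c "
from h import *
intray();intray('side');cages(('scene','wrist'));to(.412,.390,.12,180)"
```

```text
wrist in tray x 1.9 y -94.4 size 30 83 ang -0.7 top 48.6
side in tray x 1.3 y -96.9 size 32 83 ang -0.4 top 48.6
scene cage 413 390 size 31 83 long axis -0.6
scene cage 520 291 size 30 86 long axis -10.4
scene cage 530 394 size 32 86 long axis -1.4
 tx 113 ty 529 tz 29 turn 0.090 | yaw -174.8 at [ 0.5716 -0.1263  0.1502] t 13.1 F [-0.6  1.2  0.1] grip 0.7
```

Cage in slot 0 is flat (top at 48.6 mm, x 1.9, y -94). Next is the cage at (.520,.291).

```bash
python3 -c "
from h import *
to(.518,.2915,.12,169.2)"
```

```text
tx 16 ty 421 tz 29 turn 0.279 | yaw -174.8 at [ 0.5716 -0.1263  0.1502] t 13.1 F [-0.6  1.2  0.1] grip 0.7
```

>>> move_arm([
  {"gripper": 60,"tx": 16,"ty": 421,"tz": 10,"turn": 0.279},
  {"gripper": 60,"tx": 16,"ty": 421,"tz": 10,"turn": 0.279},
  {"gripper": 60,"tx": 16,"ty": 421,"tz": 10,"turn": 0.279},
  {"gripper": 60,"tx": 16,"ty": 421,"tz": 10,"turn": 0.279},
  {"gripper": 60,"tx": 16,"ty": 421,"tz": 10,"turn": 0.279},
  {"gripper": 60,"tx": 16,"ty": 421,"tz": 29,"turn": 0.279},
  {"gripper": 60,"tx": 16,"ty": 421,"tz": 29,"turn": 0.279},
  {"gripper": 60,"tx": 16,"ty": 421,"tz": 29,"turn": 0.279},
  {"gripper": 60,"tx": 16,"ty": 421,"tz": 29,"turn": 0.279},
  {"gripper": 60,"tx": 16,"ty": 421,"tz": 29,"turn": 0.279},
])

```text
time_s: 13.95
eef_pos: [0.5163, 0.2837, 0.1186]
eef_rot: [-0.001, 0.094, 0.996, -0.001]
wrist_force: [1.6, -1.0, -0.0]
grip_width: 0.702
finger_force: 0.0
```

>>> move_arm([
  {"gripper": 60,"tx": 0,"ty": 0,"tz": 0,"turn": 0},
  {"gripper": 60,"tx": 0,"ty": 0,"tz": 0,"turn": 0},
])

```text
time_s: 14.12
eef_pos: [0.5159, 0.284, 0.1183]
eef_rot: [-0.002, 0.092, 0.996, -0.001]
wrist_force: [-0.2, -0.3, -0.8]
grip_width: 0.704
finger_force: 0.0
```

```bash
python3 -c "
from h import *
cages(('wrist',));to(.518,.2915,.0155,169.2)"
```

```text
wrist cage 415 391 size 31 79 long axis -0.4
wrist cage 530 395 size 31 85 long axis -2.2
wrist cage 520 293 size 30 85 long axis -10.9
 tx 0 ty 9 tz 103 turn 0.002 | yaw 169.3 at [0.5166 0.2826 0.1187] t 14.2 F [ 0.8  0.7 -1.1] grip 0.7
```

>>> move_arm([
  {"gripper": 60,"tx": 0,"ty": 10,"tz": 30,"turn": 0},
  {"gripper": 60,"tx": 0,"ty": 10,"tz": 70,"turn": 0},
  {"gripper": 60,"tx": 0,"ty": 10,"tz": 98,"turn": 0},
  {"gripper": 60,"tx": 0,"ty": 10,"tz": 103,"turn": 0},
  {"gripper": 40,"tx": 0,"ty": 10,"tz": 103,"turn": 0},
  {"gripper": 20,"tx": 0,"ty": 10,"tz": 103,"turn": 0},
  {"gripper": 20,"tx": 0,"ty": 10,"tz": 103,"turn": 0},
  {"gripper": 20,"tx": 0,"ty": 10,"tz": 103,"turn": 0},
  {"gripper": 20,"tx": 0,"ty": 10,"tz": 103,"turn": 0},
])

```text
time_s: 14.92
eef_pos: [0.5214, 0.2924, 0.0191]
eef_rot: [0.002, 0.094, 0.996, 0.001]
wrist_force: [0.0, -1.1, 4.5]
grip_width: 0.336
finger_force: 41.2
```

>>> move_arm([
  {"gripper": 20,"tx": 0,"ty": 0,"tz": -10,"turn": 0},
  {"gripper": 20,"tx": 0,"ty": 0,"tz": -35,"turn": 0},
  {"gripper": 20,"tx": 0,"ty": 0,"tz": -70,"turn": 0},
  {"gripper": 20,"tx": 0,"ty": 0,"tz": -95,"turn": 0},
  {"gripper": 20,"tx": 0,"ty": 0,"tz": -100,"turn": 0},
])

```text
time_s: 15.33
eef_pos: [0.5228, 0.2935, 0.1237]
eef_rot: [0.004, 0.094, 0.996, 0.002]
wrist_force: [1.3, 0.2, -0.0]
grip_width: 0.335
finger_force: 40.7
```

```bash
python3 -c "
from h import *
to(*inc(.556,-.0815-.031),.115,185.2)"
```

```text
tx -107 ty -342 tz 8 turn -0.279 | yaw 169.2 at [0.5228 0.2935 0.1237] t 15.3 F [ 1.3  0.2 -0. ] grip 0.34
```

>>> move_arm([
  {"gripper": 20,"tx": -6,"ty": -20,"tz": 0,"turn": -0.05},
  {"gripper": 20,"tx": -18,"ty": -57,"tz": 0,"turn": -0.12},
  {"gripper": 20,"tx": -30,"ty": -95,"tz": 0,"turn": -0.2},
  {"gripper": 20,"tx": -41,"ty": -132,"tz": 0,"turn": -0.279},
  {"gripper": 20,"tx": -53,"ty": -170,"tz": 0,"turn": -0.279},
  {"gripper": 20,"tx": -65,"ty": -207,"tz": 0,"turn": -0.279},
  {"gripper": 20,"tx": -77,"ty": -245,"tz": 0,"turn": -0.279},
  {"gripper": 20,"tx": -88,"ty": -282,"tz": 0,"turn": -0.279},
  {"gripper": 20,"tx": -100,"ty": -320,"tz": 0,"turn": -0.279},
  {"gripper": 20,"tx": -107,"ty": -342,"tz": 0,"turn": -0.279},
])

```text
time_s: 16.17
eef_pos: [0.5611, -0.0677, 0.1178]
eef_rot: [0.001, -0.044, 0.999, -0.001]
wrist_force: [0.1, 0.7, -1.1]
grip_width: 0.336
finger_force: 40.7
```

>>> move_arm([
  {"gripper": 20,"tx": 0,"ty": 0,"tz": 0,"turn": 0},
  {"gripper": 20,"tx": 0,"ty": 0,"tz": 0,"turn": 0},
  {"gripper": 20,"tx": 0,"ty": 0,"tz": 0,"turn": 0},
])

```text
time_s: 16.42
eef_pos: [0.5604, -0.0634, 0.1173]
eef_rot: [-0.0, -0.045, 0.999, 0.0]
wrist_force: [-0.3, -0.2, -0.3]
grip_width: 0.336
finger_force: 40.7
```

```bash
python3 -c "
from h import *
held();to(*inc(.556,-.0815-.031),.039,185.2)"
```

```text
held px [278. 251.] X range [-44.   39.3] Y [-14.8  14.7] top z-TCP [ 6.7  9.4 10.2] TCP X,Y 0.5525 -0.113
 tx -4 ty 0 tz 78 turn 0.001 | yaw -174.8 at [ 0.5604 -0.0629  0.1172] t 16.5 F [0.8 0.6 0.2] grip 0.33
```

>>> move_arm([
  {"gripper": 20,"tx": -2,"ty": 0,"tz": 20,"turn": 0},
  {"gripper": 20,"tx": -2,"ty": 0,"tz": 45,"turn": 0},
  {"gripper": 20,"tx": -2,"ty": 0,"tz": 65,"turn": 0},
  {"gripper": 20,"tx": -2,"ty": 0,"tz": 75,"turn": 0},
  {"gripper": 20,"tx": -2,"ty": 0,"tz": 78,"turn": 0},
  {"gripper": 20,"tx": -2,"ty": 0,"tz": 78,"turn": 0},
  {"gripper": 46,"tx": -2,"ty": 0,"tz": 78,"turn": 0},
  {"gripper": 46,"tx": -2,"ty": 0,"tz": 78,"turn": 0},
  {"gripper": 46,"tx": -2,"ty": 0,"tz": 78,"turn": 0},
  {"gripper": 46,"tx": -2,"ty": 0,"tz": 70,"turn": 0},
])

```text
time_s: 17.3
eef_pos: [0.5618, -0.0633, 0.0463]
eef_rot: [-0.001, -0.045, 0.999, 0.0]
wrist_force: [-0.7, -0.3, 0.1]
grip_width: 0.538
finger_force: 0.0
```

>>> move_arm([
  {"gripper": 46,"tx": 0,"ty": 0,"tz": -30,"turn": 0},
  {"gripper": 46,"tx": 0,"ty": 0,"tz": -70,"turn": 0},
  {"gripper": 60,"tx": 0,"ty": 0,"tz": -100,"turn": 0},
])

```text
time_s: 17.55
eef_pos: [0.5628, -0.0638, 0.1499]
eef_rot: [0.0, -0.045, 0.999, -0.0]
wrist_force: [1.1, 0.5, -0.4]
grip_width: 0.663
finger_force: 0.0
```

```bash
python3 -c "
from h import *
intray();intray('side');cages(('scene',));to(.527,.395,.12,178)"
```

```text
wrist in tray x 1.8 y -94.5 size 30 84 ang -0.2 top 48.5
wrist in tray x 0.7 y -30.7 size 84 30 ang 0.1 top 48.5
side in tray x 0.6 y -34.1 size 32 84 ang -1.7 top 48.3
side in tray x 1.4 y -97.0 size 85 32 ang 0.6 top 48.4
scene cage 413 390 size 31 83 long axis -0.3
scene cage 530 394 size 31 89 long axis -2.2
 tx -3 ty 461 tz 30 turn 0.125 | yaw -174.8 at [ 0.5652 -0.0644  0.1512] t 17.7 F [-0.4 -0.3 -0.5] grip 0.7
```

Two cages are in place. Next is the cage at (.530,.395).

>>> move_arm([
  {"gripper": 60,"tx": -3,"ty": 461,"tz": 0,"turn": 0.125},
  {"gripper": 60,"tx": -3,"ty": 461,"tz": 0,"turn": 0.125},
  {"gripper": 60,"tx": -3,"ty": 461,"tz": 0,"turn": 0.125},
  {"gripper": 60,"tx": -3,"ty": 461,"tz": 0,"turn": 0.125},
  {"gripper": 60,"tx": -3,"ty": 461,"tz": 0,"turn": 0.125},
  {"gripper": 60,"tx": -3,"ty": 461,"tz": 30,"turn": 0.125},
  {"gripper": 60,"tx": -3,"ty": 461,"tz": 30,"turn": 0.125},
  {"gripper": 60,"tx": -3,"ty": 461,"tz": 30,"turn": 0.125},
  {"gripper": 60,"tx": -3,"ty": 461,"tz": 30,"turn": 0.125},
  {"gripper": 60,"tx": -3,"ty": 461,"tz": 30,"turn": 0.125},
])

```text
time_s: 18.53
eef_pos: [0.527, 0.3489, 0.1216]
eef_rot: [-0.001, 0.017, 1.0, -0.0]
wrist_force: [-0.0, 0.4, -0.2]
grip_width: 0.704
finger_force: 0.0
```

```bash
python3 -c "
from h import *
to(.527,.395,.12,178)"
```

```text
tx 2 ty 46 tz 2 turn 0.000 | yaw 178.0 at [0.527  0.3489 0.1216] t 18.5 F [-0.   0.4 -0.2] grip 0.7
```

>>> move_arm([
  {"gripper": 60,"tx": 0,"ty": 40,"tz": 0,"turn": 0},
  {"gripper": 60,"tx": 0,"ty": 40,"tz": 0,"turn": 0},
  {"gripper": 60,"tx": 0,"ty": 40,"tz": 0,"turn": 0},
])

```text
time_s: 18.78
eef_pos: [0.5283, 0.3891, 0.1211]
eef_rot: [-0.001, 0.015, 1.0, -0.001]
wrist_force: [-0.1, -0.3, -0.2]
grip_width: 0.701
finger_force: 0.0
```

```bash
python3 -c "
from h import *
cages(('wrist',));to(.527,.395,.0165,178)"
```

```text
wrist cage 414 391 size 30 79 long axis -0.3
wrist cage 530 396 size 30 85 long axis -2.2
 tx 2 ty 8 tz 105 turn 0.002 | yaw 178.1 at [0.5286 0.3875 0.1214] t 18.8 F [-0.1 -0.1  0. ] grip 0.7
```

>>> move_arm([
  {"gripper": 60,"tx": 2,"ty": 8,"tz": 30,"turn": 0},
  {"gripper": 60,"tx": 2,"ty": 8,"tz": 70,"turn": 0},
  {"gripper": 60,"tx": 2,"ty": 8,"tz": 100,"turn": 0},
  {"gripper": 60,"tx": 2,"ty": 8,"tz": 105,"turn": 0},
  {"gripper": 40,"tx": 2,"ty": 8,"tz": 105,"turn": 0},
  {"gripper": 20,"tx": 2,"ty": 8,"tz": 105,"turn": 0},
  {"gripper": 20,"tx": 2,"ty": 8,"tz": 105,"turn": 0},
  {"gripper": 20,"tx": 2,"ty": 8,"tz": 105,"turn": 0},
  {"gripper": 20,"tx": 2,"ty": 8,"tz": 105,"turn": 0},
])

```text
time_s: 19.58
eef_pos: [0.5296, 0.3959, 0.0203]
eef_rot: [0.002, 0.018, 1.0, 0.001]
wrist_force: [-0.7, -0.9, 3.6]
grip_width: 0.335
finger_force: 41.6
```

>>> move_arm([
  {"gripper": 20,"tx": 0,"ty": 0,"tz": -10,"turn": 0},
  {"gripper": 20,"tx": 0,"ty": 0,"tz": -35,"turn": 0},
  {"gripper": 20,"tx": 0,"ty": 0,"tz": -70,"turn": 0},
  {"gripper": 20,"tx": 0,"ty": 0,"tz": -95,"turn": 0},
  {"gripper": 20,"tx": 0,"ty": 0,"tz": -100,"turn": 0},
])

```text
time_s: 20.0
eef_pos: [0.5307, 0.3971, 0.1249]
eef_rot: [0.004, 0.017, 1.0, 0.003]
wrist_force: [1.2, 0.2, -0.5]
grip_width: 0.332
finger_force: 41.1
```

```bash
python3 -c "
from h import *
to(*inc(.5545,-.0815+.031),.115,185.2)"
```

```text
tx -40 ty -396 tz 8 turn -0.125 | yaw 178.0 at [0.5307 0.3971 0.1249] t 20.0 F [ 1.2  0.2 -0.5] grip 0.33
```

>>> move_arm([
  {"gripper": 20,"tx": -3,"ty": -30,"tz": 0,"turn": -0.06},
  {"gripper": 20,"tx": -7,"ty": -70,"tz": 0,"turn": -0.125},
  {"gripper": 20,"tx": -11,"ty": -111,"tz": 0,"turn": -0.125},
  {"gripper": 20,"tx": -15,"ty": -152,"tz": 0,"turn": -0.125},
  {"gripper": 20,"tx": -19,"ty": -193,"tz": 0,"turn": -0.125},
  {"gripper": 20,"tx": -23,"ty": -234,"tz": 0,"turn": -0.125},
  {"gripper": 20,"tx": -27,"ty": -275,"tz": 0,"turn": -0.125},
  {"gripper": 20,"tx": -32,"ty": -316,"tz": 0,"turn": -0.125},
  {"gripper": 20,"tx": -36,"ty": -357,"tz": 0,"turn": -0.125},
  {"gripper": 20,"tx": -40,"ty": -396,"tz": 0,"turn": -0.125},
])

```text
time_s: 20.83
eef_pos: [0.554, -0.0039, 0.1185]
eef_rot: [0.0, -0.045, 0.999, -0.0]
wrist_force: [0.3, -0.3, -0.6]
grip_width: 0.333
finger_force: 41.1
```

>>> move_arm([
  {"gripper": 20,"tx": 0,"ty": 0,"tz": 0,"turn": 0},
  {"gripper": 20,"tx": 0,"ty": 0,"tz": 0,"turn": 0},
  {"gripper": 20,"tx": 0,"ty": 0,"tz": 0,"turn": 0},
])

```text
time_s: 21.08
eef_pos: [0.554, -0.0019, 0.1181]
eef_rot: [0.0, -0.045, 0.999, 0.0]
wrist_force: [-0.2, -0.0, -0.9]
grip_width: 0.335
finger_force: 41.1
```

```bash
python3 -c "
from h import *
held();to(*inc(.5545,-.0815+.031),.039,185.2)"
```

```text
held px [279. 256.] X range [-41.4  42.4] Y [-15.1  14.5] top z-TCP [6.1 8.3 9.2] TCP X,Y 0.5516 -0.0509
 tx -3 ty 0 tz 79 turn 0.000 | yaw -174.8 at [ 0.554  -0.0011  0.118 ] t 21.1 F [ 0.2  0.9 -0.6] grip 0.34
```

>>> move_arm([
  {"gripper": 20,"tx": 0,"ty": 0,"tz": 20,"turn": 0},
  {"gripper": 20,"tx": 0,"ty": 0,"tz": 45,"turn": 0},
  {"gripper": 20,"tx": 0,"ty": 0,"tz": 65,"turn": 0},
  {"gripper": 20,"tx": 0,"ty": 0,"tz": 75,"turn": 0},
  {"gripper": 20,"tx": 0,"ty": 0,"tz": 78,"turn": 0},
  {"gripper": 20,"tx": 0,"ty": 0,"tz": 78,"turn": 0},
  {"gripper": 46,"tx": 0,"ty": 0,"tz": 78,"turn": 0},
  {"gripper": 46,"tx": 0,"ty": 0,"tz": 78,"turn": 0},
  {"gripper": 46,"tx": 0,"ty": 0,"tz": 78,"turn": 0},
  {"gripper": 46,"tx": 0,"ty": 0,"tz": 70,"turn": 0},
])

```text
time_s: 21.97
eef_pos: [0.5531, -0.0014, 0.0469]
eef_rot: [-0.001, -0.045, 0.999, 0.0]
wrist_force: [0.4, -0.3, -0.5]
grip_width: 0.535
finger_force: 0.0
```

>>> move_arm([
  {"gripper": 46,"tx": 0,"ty": 0,"tz": -30,"turn": 0},
  {"gripper": 46,"tx": 0,"ty": 0,"tz": -70,"turn": 0},
  {"gripper": 60,"tx": 0,"ty": 0,"tz": -100,"turn": 0},
])

```text
time_s: 22.22
eef_pos: [0.5542, -0.0018, 0.1505]
eef_rot: [0.0, -0.045, 0.999, -0.0]
wrist_force: [1.4, 0.4, -0.2]
grip_width: 0.663
finger_force: 0.0
```

```bash
python3 -c "
from h import *
intray();intray('side');cages(('scene',));to(.410,.391,.12,180)"
```

```text
wrist in tray x 0.3 y -30.7 size 84 30 ang 0.0 top 48.3
wrist in tray x 0.8 y 31.8 size 85 30 ang 0.2 top 48.6
wrist in tray x 1.2 y -94.1 size 31 84 ang -0.2 top 48.3
side in tray x 0.9 y 29.3 size 33 84 ang -0.2 top 48.3
side in tray x 0.0 y -33.8 size 31 85 ang -0.1 top 48.3
side in tray x 1.2 y -97.2 size 32 85 ang -0.4 top 48.6
scene cage 413 389 size 30 85 long axis -0.2
 tx 111 ty 405 tz 30 turn 0.090 | yaw -174.8 at [ 0.5566 -0.0022  0.1516] t 22.4 F [-0.3  1.3 -1.5] grip 0.7
```

Three are in place. Now the last cage at (.413,.390).

>>> move_arm([
  {"gripper": 60,"tx": 111,"ty": 405,"tz": 30,"turn": 0.09},
  {"gripper": 60,"tx": 111,"ty": 405,"tz": 30,"turn": 0.09},
  {"gripper": 60,"tx": 111,"ty": 405,"tz": 30,"turn": 0.09},
  {"gripper": 60,"tx": 111,"ty": 405,"tz": 30,"turn": 0.09},
  {"gripper": 60,"tx": 111,"ty": 405,"tz": 30,"turn": 0.09},
  {"gripper": 60,"tx": 111,"ty": 405,"tz": 30,"turn": 0.09},
  {"gripper": 60,"tx": 111,"ty": 405,"tz": 30,"turn": 0.09},
  {"gripper": 60,"tx": 111,"ty": 405,"tz": 30,"turn": 0.09},
  {"gripper": 60,"tx": 111,"ty": 405,"tz": 30,"turn": 0.09},
  {"gripper": 60,"tx": 111,"ty": 405,"tz": 30,"turn": 0.09},
])

```text
time_s: 23.2
eef_pos: [0.4068, 0.3886, 0.1169]
eef_rot: [-0.001, -0.0, 1.0, -0.001]
wrist_force: [0.5, 1.0, 0.9]
grip_width: 0.697
finger_force: 0.0
```

>>> move_arm([
  {"gripper": 60,"tx": 0,"ty": 2,"tz": 0,"turn": 0},
  {"gripper": 60,"tx": 0,"ty": 2,"tz": 0,"turn": 0},
  {"gripper": 60,"tx": 0,"ty": 2,"tz": 0,"turn": 0},
])

```text
time_s: 23.45
eef_pos: [0.4079, 0.3889, 0.1171]
eef_rot: [-0.001, -0.001, 1.0, -0.001]
wrist_force: [0.0, -0.4, 0.6]
grip_width: 0.701
finger_force: 0.0
```

```bash
python3 -c "
from h import *
cages(('wrist','scene'));to(.411,.391,.0165,180)"
```

```text
wrist cage 412 391 size 30 85 long axis -0.2
scene cage 413 390 size 30 83 long axis -0.2
 tx -2 ty 3 tz 101 turn -0.001 | yaw 179.9 at [0.4089 0.388  0.1177] t 23.6 F [-0.3  0.2 -0.5] grip 0.7
```

>>> move_arm([
  {"gripper": 60,"tx": -1,"ty": 3,"tz": 30,"turn": 0},
  {"gripper": 60,"tx": -1,"ty": 3,"tz": 70,"turn": 0},
  {"gripper": 60,"tx": -1,"ty": 3,"tz": 97,"turn": 0},
  {"gripper": 60,"tx": -1,"ty": 3,"tz": 101,"turn": 0},
  {"gripper": 40,"tx": -1,"ty": 3,"tz": 101,"turn": 0},
  {"gripper": 20,"tx": -1,"ty": 3,"tz": 101,"turn": 0},
  {"gripper": 20,"tx": -1,"ty": 3,"tz": 101,"turn": 0},
  {"gripper": 20,"tx": -1,"ty": 3,"tz": 101,"turn": 0},
  {"gripper": 20,"tx": -1,"ty": 3,"tz": 101,"turn": 0},
])

```text
time_s: 24.3
eef_pos: [0.4112, 0.3933, 0.0193]
eef_rot: [0.002, 0.0, 1.0, 0.001]
wrist_force: [1.7, -1.4, 5.3]
grip_width: 0.339
finger_force: 40.7
```

>>> move_arm([
  {"gripper": 20,"tx": 0,"ty": 0,"tz": -10,"turn": 0},
  {"gripper": 20,"tx": 0,"ty": 0,"tz": -35,"turn": 0},
  {"gripper": 20,"tx": 0,"ty": 0,"tz": -70,"turn": 0},
  {"gripper": 20,"tx": 0,"ty": 0,"tz": -95,"turn": 0},
  {"gripper": 20,"tx": 0,"ty": 0,"tz": -100,"turn": 0},
])

```text
time_s: 24.72
eef_pos: [0.412, 0.3945, 0.1233]
eef_rot: [0.004, -0.0, 1.0, 0.003]
wrist_force: [0.5, 0.5, 0.1]
grip_width: 0.335
finger_force: 40.2
```

```bash
python3 -c "
from h import *
to(*inc(.5545,-.0815+.093),.115,185.2)"
```

```text
tx -139 ty -333 tz 8 turn -0.090 | yaw -180.0 at [0.412  0.3945 0.1233] t 24.7 F [0.5 0.5 0.1] grip 0.34
```

>>> move_arm([
  {"gripper": 20,"tx": -10,"ty": -24,"tz": 0,"turn": -0.05},
  {"gripper": 20,"tx": -25,"ty": -60,"tz": 0,"turn": -0.09},
  {"gripper": 20,"tx": -40,"ty": -96,"tz": 0,"turn": -0.09},
  {"gripper": 20,"tx": -55,"ty": -132,"tz": 0,"turn": -0.09},
  {"gripper": 20,"tx": -70,"ty": -168,"tz": 0,"turn": -0.09},
  {"gripper": 20,"tx": -85,"ty": -204,"tz": 0,"turn": -0.09},
  {"gripper": 20,"tx": -100,"ty": -240,"tz": 0,"turn": -0.09},
  {"gripper": 20,"tx": -115,"ty": -276,"tz": 0,"turn": -0.09},
  {"gripper": 20,"tx": -130,"ty": -312,"tz": 0,"turn": -0.09},
  {"gripper": 20,"tx": -139,"ty": -333,"tz": 0,"turn": -0.09},
])

```text
time_s: 25.55
eef_pos: [0.55, 0.0561, 0.1176]
eef_rot: [0.001, -0.044, 0.999, -0.0]
wrist_force: [0.3, 0.7, -0.4]
grip_width: 0.333
finger_force: 40.2
```

>>> move_arm([
  {"gripper": 20,"tx": 0,"ty": 0,"tz": 0,"turn": 0},
  {"gripper": 20,"tx": 0,"ty": 0,"tz": 0,"turn": 0},
  {"gripper": 20,"tx": 0,"ty": 0,"tz": 0,"turn": 0},
])

```text
time_s: 25.8
eef_pos: [0.5481, 0.0599, 0.1171]
eef_rot: [-0.0, -0.045, 0.999, 0.0]
wrist_force: [0.4, -0.0, -0.1]
grip_width: 0.335
finger_force: 40.2
```

```bash
python3 -c "
from h import *
held();to(*inc(.5545,-.0815+.093),.039,185.2)"
```

```text
held px [279. 255.] X range [-41.8  41.6] Y [-14.8  15.1] top z-TCP [ 6.7  9.2 10.1] TCP X,Y 0.5512 0.0109
 tx -3 ty 1 tz 78 turn 0.000 | yaw -174.8 at [0.548  0.0604 0.1172] t 25.9 F [ 0.7 -0.3  0.8] grip 0.34
```

>>> move_arm([
  {"gripper": 20,"tx": -1,"ty": 0,"tz": 20,"turn": 0},
  {"gripper": 20,"tx": -1,"ty": 0,"tz": 45,"turn": 0},
  {"gripper": 20,"tx": -1,"ty": 0,"tz": 65,"turn": 0},
  {"gripper": 20,"tx": -1,"ty": 0,"tz": 75,"turn": 0},
  {"gripper": 20,"tx": -1,"ty": 0,"tz": 78,"turn": 0},
  {"gripper": 20,"tx": -1,"ty": 0,"tz": 78,"turn": 0},
  {"gripper": 46,"tx": -1,"ty": 0,"tz": 78,"turn": 0},
  {"gripper": 46,"tx": -1,"ty": 0,"tz": 78,"turn": 0},
  {"gripper": 46,"tx": -1,"ty": 0,"tz": 78,"turn": 0},
  {"gripper": 46,"tx": -1,"ty": 0,"tz": 70,"turn": 0},
])

```text
time_s: 26.68
eef_pos: [0.5487, 0.0598, 0.0463]
eef_rot: [-0.001, -0.045, 0.999, 0.0]
wrist_force: [0.0, 0.1, -0.2]
grip_width: 0.537
finger_force: 0.0
```

>>> move_arm([
  {"gripper": 46,"tx": 0,"ty": 0,"tz": -30,"turn": 0},
  {"gripper": 46,"tx": 0,"ty": 0,"tz": -70,"turn": 0},
  {"gripper": 46,"tx": 0,"ty": 0,"tz": -100,"turn": 0},
  {"gripper": 46,"tx": 0,"ty": 0,"tz": -100,"turn": 0},
])

```text
time_s: 27.02
eef_pos: [0.5539, 0.0594, 0.1548]
eef_rot: [0.006, -0.045, 0.999, -0.0]
wrist_force: [1.1, 0.1, 0.4]
grip_width: 0.538
finger_force: 0.0
```

```bash
python3 -c "
from h import *
intray();intray('side');cages(('scene',));snap('wrist','w5.png');to(*inc(.430,-.0815),.155,185.2)"
```

```text
wrist in tray x 0.9 y -93.8 size 84 31 ang 0.4 top 47.8
wrist in tray x -0.1 y -30.2 size 84 30 ang 0.0 top 48.0
wrist in tray x -0.0 y 32.2 size 83 30 ang 0.1 top 48.4
wrist in tray x 0.7 y 93.2 size 84 30 ang 0.6 top 48.6
side in tray x 0.9 y 90.0 size 86 33 ang 0.7 top 48.4
side in tray x 0.5 y 28.6 size 32 85 ang -0.7 top 48.3
side in tray x -0.1 y -33.5 size 84 33 ang 1.2 top 48.4
side in tray x 1.0 y -97.4 size 32 85 ang -0.1 top 48.4
 tx 122 ty -91 tz -8 turn -0.001 | yaw -174.8 at [0.5491 0.0596 0.1466] t 27.2 F [-0.3  0.4 -1.2] grip 0.54
```

View pics/w5.png

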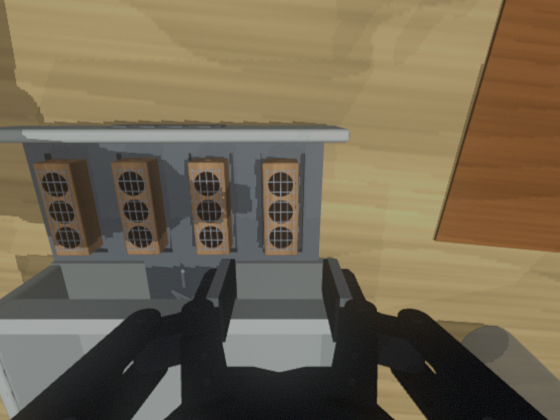

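All four cages lie flat, gauze up, in their compartments at pixel columns 65, 137, 210 and 281. Now I'll push the tray home.

>>> move_arm([
  {"gripper": 0,"tx": 122,"ty": -91,"tz": 0,"turn": 0},
  {"gripper": 0,"tx": 122,"ty": -91,"tz": 0,"turn": 0},
  {"gripper": 0,"tx": 122,"ty": -91,"tz": 0,"turn": 0},
  {"gripper": 0,"tx": 122,"ty": -91,"tz": 0,"turn": 0},
  {"gripper": 0,"tx": 122,"ty": -91,"tz": 0,"turn": 0},
  {"gripper": 0,"tx": 122,"ty": -91,"tz": 40,"turn": 0},
  {"gripper": 0,"tx": 122,"ty": -91,"tz": 80,"turn": 0},
  {"gripper": 0,"tx": 122,"ty": -91,"tz": 108,"turn": 0},
  {"gripper": 0,"tx": 122,"ty": -91,"tz": 108,"turn": 0},
  {"gripper": 0,"tx": 122,"ty": -91,"tz": 108,"turn": 0},
])

```text
time_s: 28.05
eef_pos: [0.4342, -0.0412, 0.0374]
eef_rot: [-0.003, -0.045, 0.999, 0.001]
wrist_force: [0.2, 0.2, 0.3]
grip_width: 0.001
finger_force: 0.0
```

```bash
python3 -c "
from h import *
to(*inc(.596,-.0815),.042,185.2)"
```

```text
tx -167 ty -1 tz -5 turn -0.000 | yaw -174.8 at [ 0.4342 -0.0412  0.0374] t 28.1 F [0.2 0.2 0.3] grip 0.0
```

>>> move_arm([
  {"gripper": 0,"tx": -20,"ty": 0,"tz": -5,"turn": 0},
  {"gripper": 0,"tx": -30,"ty": 0,"tz": -5,"turn": 0},
  {"gripper": 0,"tx": -36,"ty": 0,"tz": -5,"turn": 0},
  {"gripper": 0,"tx": -42,"ty": 0,"tz": -5,"turn": 0},
  {"gripper": 0,"tx": -48,"ty": 0,"tz": -5,"turn": 0},
  {"gripper": 0,"tx": -55,"ty": 0,"tz": -5,"turn": 0},
  {"gripper": 0,"tx": -63,"ty": 0,"tz": -5,"turn": 0},
  {"gripper": 0,"tx": -71,"ty": 0,"tz": -5,"turn": 0},
  {"gripper": 0,"tx": -79,"ty": 0,"tz": -5,"turn": 0},
  {"gripper": 0,"tx": -87,"ty": 0,"tz": -5,"turn": 0},
])

```text
time_s: 28.88
eef_pos: [0.5206, -0.0341, 0.0441]
eef_rot: [-0.003, -0.045, 0.999, -0.0]
wrist_force: [-7.9, -1.7, 5.5]
grip_width: 0.001
finger_force: 3.8
```

>>> move_arm([
  {"gripper": 0,"tx": -8,"ty": 0,"tz": 0,"turn": 0},
  {"gripper": 0,"tx": -16,"ty": 0,"tz": 0,"turn": 0},
  {"gripper": 0,"tx": -24,"ty": 0,"tz": 0,"turn": 0},
  {"gripper": 0,"tx": -32,"ty": 0,"tz": 0,"turn": 0},
  {"gripper": 0,"tx": -40,"ty": 0,"tz": 0,"turn": 0},
  {"gripper": 0,"tx": -48,"ty": 0,"tz": 0,"turn": 0},
  {"gripper": 0,"tx": -56,"ty": 0,"tz": 0,"turn": 0},
  {"gripper": 0,"tx": -62,"ty": 0,"tz": 0,"turn": 0},
  {"gripper": 0,"tx": -66,"ty": 0,"tz": 0,"turn": 0},
  {"gripper": 0,"tx": -70,"ty": 0,"tz": 0,"turn": 0},
])

```text
time_s: 29.72
eef_pos: [0.5897, -0.0278, 0.0441]
eef_rot: [-0.003, -0.045, 0.999, -0.0]
wrist_force: [-9.4, -1.9, 7.2]
grip_width: -0.001
finger_force: 4.6
```

Stop was at TCP x ≈ .605, so about 15 mm more.

>>> move_arm([
  {"gripper": 0,"tx": -5,"ty": 0,"tz": 0,"turn": 0},
  {"gripper": 0,"tx": -10,"ty": 0,"tz": 0,"turn": 0},
  {"gripper": 0,"tx": -14,"ty": 0,"tz": 0,"turn": 0},
  {"gripper": 0,"tx": -17,"ty": 0,"tz": 0,"turn": 0},
  {"gripper": 0,"tx": -19,"ty": 0,"tz": 0,"turn": 0},
  {"gripper": 0,"tx": -19,"ty": 0,"tz": 0,"turn": 0},
])

```text
time_s: 30.22
eef_pos: [0.6053, -0.0264, 0.0439]
eef_rot: [-0.006, -0.045, 0.999, -0.0]
wrist_force: [-16.5, -3.1, 12.8]
grip_width: 0.001
finger_force: 8.6
```

>>> move_arm([
  {"gripper": 0,"tx": 5,"ty": 0,"tz": 0,"turn": 0},
  {"gripper": 0,"tx": 15,"ty": 0,"tz": 0,"turn": 0},
  {"gripper": 0,"tx": 40,"ty": 0,"tz": 0,"turn": 0},
  {"gripper": 0,"tx": 80,"ty": 0,"tz": 0,"turn": 0},
  {"gripper": 0,"tx": 120,"ty": 0,"tz": 0,"turn": 0},
  {"gripper": 0,"tx": 160,"ty": 0,"tz": -30,"turn": 0},
  {"gripper": 0,"tx": 170,"ty": 0,"tz": -70,"turn": 0},
  {"gripper": 0,"tx": 170,"ty": 0,"tz": -110,"turn": 0},
  {"gripper": 0,"tx": 170,"ty": 0,"tz": -120,"turn": 0},
  {"gripper": 0,"tx": 170,"ty": 0,"tz": -120,"turn": 0},
])

```text
time_s: 31.05
eef_pos: [0.445, -0.0423, 0.1691]
eef_rot: [0.004, -0.045, 0.999, -0.001]
wrist_force: [0.8, 0.4, 0.2]
grip_width: 0.005
finger_force: 0.0
```

```bash
python3 -c "
from h import *
for n in('scene','side'):
    d=snap(n,n+'6.png');P=pts(d);x,y,z=P[...,0],P[...,1],P[...,2]
    X=np.cos(TH)*x+np.sin(TH)*y;Y=-np.sin(TH)*x+np.cos(TH)*y
    m=(z>.03)&(z<.07)&(X>.46)&(X<.615)&(abs(Y+.08)<.14);print('plate',m.sum(),np.percentile(X[m],[2,50,98]))
    m=(abs(x-.475)<.09)&(abs(y+.33)<.09)&(z>.07)&(z<.088);q=P[m];print('tin',q.mean(0))
"
```

```text
plate 6 [0.5951613  0.59682234 0.59797861]
tin [ 0.47584062 -0.31227043  0.07789389]
plate 1058 [0.59633017 0.59888263 0.60685437]
tin [ 0.47277095 -0.31614839  0.07860617]
```

View pics/scene6.png

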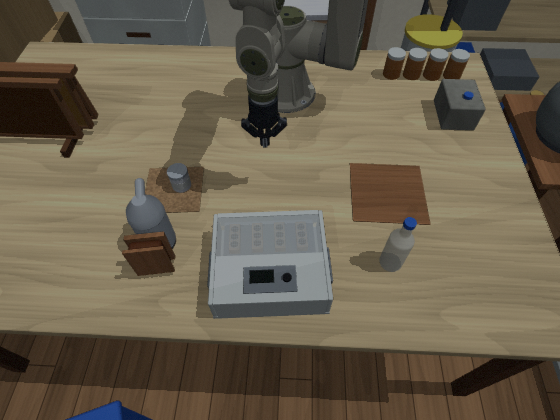

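The tray is home with its front at X .598. All four cages show through the window around (268,236), and the tin stands on the mat at (178,179).

```bash
python3 -c "
from plant import robot
print(robot.job_done())"
```

```text
the job is handed in; nothing more can be done
None
```

The job is handed in: the tin stands on the mat, four cages lie gauze up in their own compartments, and the tray is held home; no verdict was returned.

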